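# Open a motorcycle airbox by its quarter-turn cams

## Task

Take the filter cover off the motorcycle airbox: with the flat-bladed screwdriver from the rack, turn both slotted cam fasteners anticlockwise as far as they go, then lift the cover off and lay it down gently on the rubber mat, flat and right way up. Put the screwdriver back in its hole in the rack, and leave everything else where it stands.

Things in the scene. Friction and masses are not known exactly. Their poses are not given: they have to be found in the camera images.
- airbox: Black plastic motorcycle airbox, 168 x 240 mm (y), on a 12 mm plywood board 200 x 310 mm, fixed to the bench. Origin: centre of the board's underside; z up. Its top deck slopes 28 degrees, low at its -x, high at +x, and carries the cover. Two rubber boots stick out at +x, an intake snout at +y.
- cover: Loose black plastic filter cover, locked on at the start: lid 120 mm (x, uphill) x 180 mm (y), skirted, 0.3 to 0.5 kg. Origin: centre of the skirt's lower edge; z square to the lid, outward (28 degrees off vertical on the airbox). Lid's top face at z = 17 mm. The skirt fits over a collar with 1.25 mm play; with both cams free it pulls off straight along its z, clear after 20 mm.
- head_left (a point): On the axis of the cam at the cover's y = +66 mm, x = 0, at the mouth of its slot, 24 mm above the skirt's edge; axes as the cover's, not turning with the cam. Steel head of 25.6 mm with one straight slot right across, 5.5 mm wide, 5 mm deep. A round boss, 27 mm inside, 35 mm outside, rises 2.5 mm past the head. The head does not yield when pressed.
- head_right (a point): The same for the cam at y = -66 mm. Each slot starts (locked) anywhere from along the cover's y to 40 degrees anticlockwise of it, seen from outside; not reported: look, or feel for it. Turning takes about 0.12 N m; the cam stays where left. Free at its anticlockwise stop, slot along the cover's x (8 degrees short will do). The cross bar below does not reach past the skirt.
- rib_top (a point): Middle of the top of the cover's grab rib; axes as the cover's. The rib stands on the lid's middle, 70 mm long along x, 16 mm wide along y, 24 mm high, its top 41 mm above the skirt's edge.
- flat_driver: Large flat-bladed screwdriver, 190 mm, 160 g, upright in one of the rack's three holes, resting on the lower end (shoulder) of its handle. Origin: middle of the shoulder; z up the handle. Handle round, black, 32 mm thick, 105 mm long; below it a 10 mm shaft, then the blade: 14 mm wide (x), 3 mm thick (y), 16 mm long, end at z = -85 mm. The thickest and tallest of the three drivers.
- blade_tip (a point): Middle of the end of the screwdriver's blade; axes as the screwdriver's (x along the blade's width). In a slot the blade has play: the cam trails it by up to 19 degrees, so keep turning until the stop is felt.
- rack: Fixed grey steel tool rack, 250 mm (x) x 62 mm: a 6 mm plate on two end legs, its top 100 mm above the bench. Origin: centre of its underside; z up. Round 20 mm holes at x = -80, 0 and 80 mm, y = 0, a driver standing in each. At the left or the right of the airbox.
- mat: Fixed black rubber mat, 280 mm (its x) x 220 mm x 4 mm, on the other side of the airbox. Origin: centre of its underside.
- cross_driver: Bystander in the rack: slim cross-head screwdriver, handle 27 mm thick, 88 mm long. Origin at the handle's lower end.
- nut_driver: Bystander in the rack: slim nut driver, handle 27 mm thick, 88 mm long. Origin at the handle's lower end.
- gauge: Bystander: black round instrument, 102 mm across, 80 mm high, with a white dial on top. Origin: centre of its underside.
- spray_can: Bystander: upright aerosol can, 66 mm across, 200 mm high. Origin: centre of its underside.
- tape_roll: Bystander: roll of beige tape lying flat, 104 mm across, 26 mm high, between the robot and the airbox. Origin: centre of its underside.
- spanner: Bystander: steel spanner lying flat, 190 mm long. Origin: centre of its underside.
- sprocket: Bystander: steel chain sprocket lying flat, 154 mm across, 7 mm thick. Origin: centre of its underside.
- carton: Bystander: cardboard carton, 90 x 130 x 55 mm. Origin: centre of its underside.
Mind the look-alikes: they are no part of the job. What is shaped like the flat_driver but yellow is not meant.

How it is judged:
On the way:
1. the screwdriver's blade is seated in the slot of a cam head (((z of blade_tip in the frame of head_left below -0.003 m and x of blade_tip in the frame of head_left between -0.009 and 0.009 m and y of blade_tip in the frame of head_left between -0.009 and 0.009 m) or (z of blade_tip in the frame of head_right below -0.003 m and x of blade_tip in the frame of head_right between -0.009 and 0.009 m and y of blade_tip in the frame of head_right between -0.009 and 0.009 m))), for 0.1 s.
At the end, for the whole second after the job is handed in: The cover lies at rest on the mat, right way up and flat (within 0.08 rad, skirt less than 10 mm above the bench), its centre within 80 mm of the mat's centre; the flat-bladed screwdriver is at rest upright (within 0.12 rad) in its hole in the rack, its shoulder within 6 mm of the plate's top (horizontal distance between cover and mat below 0.08 m and angle between cover's own z axis and vertical below 0.08 rad and height (world z) of cover below 0.01 m and linear speed of each of cover, flat_driver below 0.02 m/s and z of flat_driver in the frame of rack between 0.094 and 0.106 m and y of flat_driver in the frame of rack between -0.015 and 0.015 m and x of flat_driver in the frame of rack between -0.1 and 0.1 m and angle between flat_driver's own z axis and vertical below 0.12 rad); the robot touches nothing.
It fails at once if the cover is dropped or flung (faster than 1.2 m/s) (linear speed of cover above 1.2 m/s).
It fails at once if another driver in the rack is moved by more than 30 mm (distance of any of cross_driver, nut_driver from where it was at the start of the episode above 0.03 m).
It fails at once if a bystander on the bench is moved by more than 30 mm (distance of any of gauge, spray_can, tape_roll, spanner, sprocket, carton from where it was at the start of the episode above 0.03 m).
It also fails if it takes over 72 s, if anything falls off the work surface, if the arm or the gripper's body presses on something with over 40 N, if the wrist force passes 120 N, or if a joint passes its speed limit or range.

## Robot

A 6-joint arm with a two-finger parallel gripper is mounted at the origin on the work surface. World frame = base frame: x ahead of the robot, y to its left, z up, the work surface at z = 0. Lengths are in m, angles in rad, forces in N, time in s.
With the tool pointing down it reaches from about 0.275 to 0.975 m from the base axis. Payload 8.4 kg.
Tool frame: the origin (TCP) lies at the very end of the fingers, on their centre line; the grasp point (between the pads) lies r.pinch_z behind it (r.pinch_z is the distance from the TCP to the grasp point, in m); x points along the fingers, y is the direction in which the jaws open and shut, and the axes are right-handed (so a half turn about x gives the same grasp; the last joint's range is limited). The gripper opens to 92 mm and grips with 3 to 60 N. Pads are 20 mm wide; open, the fingers measure 128 mm over their backs; the gripper's body (75 mm by 189 mm) begins 69 mm behind the grasp point.
Start: joints at [-1.108, 0.353, 1.633, -0, 1.155, -0.002], TCP at [0.28, -0.559, 0.215] pointing down, gripper open.
Joint ranges: [-2.63, 2.63], [-0.92, 2.1], [0.06, 2.66], [-1.3, 4.44], [0, 2.69], [-3.02, 3.02]. Speed limits (rad/s): [2.22, 2.22, 2.79, 3.14, 3.14, 3.14].

## Interface

Orientations are given as [roll, pitch, yaw] about the fixed x, y, z axes, in that order (R = Rz(yaw) Ry(pitch) Rx(roll)).
In Python, from rig import r gives the robot as it stands.
- The arm moves only by the tool play_rows, never from a script. Its argument "motion" is a list of rows, each an object with "linear": the shift along the tool's x, y, z in cm, a list of three; "yaw": the turn about the tool's x in rad; "hand": the gripper command: -1 is shut, 1 is fully open, values between are in proportion. A call has 1 to 10 rows; each row shifts and turns the pose as measured when the row begins, along the tool's axes as they then stand; what a row does not reach is not made up. A row lasts 1/10 s, in which the tool goes at most 50 mm and 8.59 degrees, less where a joint would pass 70% of its speed; a pose out of reach is approached as far as the arm can. A call with a gripper value outside its range is refused whole. The fingers move at their own pace and stop on an object; "squeeze" is the grip in N (left out, the last holds). Time passes only in rows, so rows that do not move let the fingers close. It gives the time, the measured TCP pose, the force and the opening at its end, in the units of the state.
- r.observe(): the state, without advancing time (a new reading comes with each control period).
- r.snapshot(name): name is "scene" or "top"; returns the picture (400x640x3 uint8, red, green, blue); there is no depth.
- r.get_calibration(name): a dict with "camera_matrix" (3x3 intrinsics, pixels), "k1" (the pictures are not rectified: a ray, as slopes to the right and down, at radius r is drawn at 1 + k1 r^2 times it, then the intrinsics apply), "pose" (4x4, takes a point from camera to world coordinates). Camera axes: x right, y down, z forward; pixel columns grow to the right and rows downward; lengths in m; the calibration is good to about 2 mm. A picture is of the moment at which its call begins. get_calibration takes no time and is no camera call.
- r.close_job(): hands the job in, once; it reports no verdict.
The state is a dict: "time_s": time; "joints": joint angles; "joint_vel": joint speeds; "joint_efforts": joint torques, N m; "ee_pos": TCP position; "tcp_rot": TCP orientation; "ft_force": force on the tool from outside, world axes, zero at the start; "wrist_torque": the same for the moment, N m; "finger_gap": finger opening in m.
Only numpy, scipy, OpenCV 4.12 (cv2) and the standard library are available. Lean on these libraries where they do the work, as an engineer would, in place of code of your own. Each camera call takes 0.05 s, during which the arm holds its last target.

## Working session

There is one attempt and no reset: what is moved stays moved. The work goes in short steps, Python scripts to look and compute and a tool call to move; the robot and the scene stay as the last step left them, time stands still between calls to the robot, and variables do not carry over. Pictures are saved under pics/ and viewed, and the job is handed in when it is done.

Besides the shell and the picture viewer there is one more tool, called in YAML: its name, and indented under it one key for each argument. play_rows: Moves the arm, as the interface text tells. Its arguments: {"type":"object","properties":{"motion":{"type":"array"},"squeeze":{"type":"number"}},"required":["motion"]}

```bash
ls -la; mkdir -p pics; python3 - <<'E'
from rig import r
import cv2
print(r.observe(), r.pinch_z)
for n in ("scene","top"):
    im=r.snapshot(n); cv2.imwrite(f"pics/{n}0.png",im[:,:,::-1]); c=r.get_calibration(n); print(n,c)
E
```

```text
total 12
drwxr-xr-x  3 agent agent 4096 Dec  7 14:30 .
drwxr-xr-x 23 root  root  4096 Dec  7 14:30 ..
drwxr-xr-x  2 agent agent 4096 Dec  7 14:30 pics
{'time_s': 0.0, 'joints': array([-1.10836911e+00,  3.53641924e-01,  1.63411305e+00, -3.54375706e-06,
        1.15517940e+00, -2.37941836e-03]), 'joint_vel': array([ 0.0015306 ,  0.00165143, -0.0001862 ,  0.00030437, -0.00056108,
       -0.00059719]), 'joint_efforts': array([-4.53970250e-03, -5.93854308e+01, -3.34216440e+01,  6.93743373e-02,
        2.36596103e-02, -1.42372110e-04]), 'ee_pos': array([ 0.27995318, -0.55825911,  0.21387659]), 'tcp_rot': array([-1.57076084,  1.5694546 ,  2.03563989]), 'ft_force': array([-0.0101414 , -0.12485191,  0.42775588]), 'wrist_torque': array([-0.00906582, -0.00835983,  0.04036305]), 'finger_gap': 0.09216864814279224} 0.0187
scene {'camera_matrix': array([[450.65965611,   0.        , 321.90818653],
       [  0.        , 450.65965611, 196.81746855],
       [  0.        ,   0.        ,   1.        ]]), 'k1': -0.04020619907110148, 'pose': array([[-0.47087665,  0.70937806, -0.52445968,  1.1196549 ],
       [ 0.88211885,  0.38661492, -0.26906363,  0.31924831],
       [ 0.0118961 , -0.58933155, -0.80780369,  1.06745747],
       [ 0.        ,  0.        ,  0.        ,  1.        ]])}
top {'camera_matrix': array([[380.54431812,   0.        , 322.09644964],
       [  0.        , 380.54431812, 191.54502596],
       [  0.        ,   0.        ,   1.        ]]), 'k1': -0.030512250362446747, 'pose': array([[-0.01912364, -0.99778187,  0.0637622 ,  0.45140271],
       [-0.99981169,  0.01929495,  0.00207193,  0.00178336],
       [-0.00329762, -0.06371057, -0.99796297,  1.12036926],
       [ 0.        ,  0.        ,  0.        ,  1.        ]])}
```

Scene view: airbox around (318,245), rack around (450,250) on the left (+y), mat around (237,163) on the right. Three black drivers stand in the rack, at (440,248), (460,226) and (477,204), and the yellow look-alike is at (458,165). I'll enlarge these next.

```bash
cat > h.py <<'E'
import numpy as np, cv2
from rig import r
from scipy.spatial.transform import Rotation as Ro
def cal(n): return r.get_calibration(n)
def dist(c):
    return np.array([c['k1'],0,0,0,0.])
def ray(n,uv):
    c=cal(n); K=c['camera_matrix']
    p=cv2.undistortPoints(np.array([[uv]],float),K,dist(c))[0,0]
    T=c['pose']; return T[:3,3], T[:3,:3]@np.array([p[0],p[1],1.])
def onz(n,uv,z):
    o,d=ray(n,uv); return o+d*(z-o[2])/d[2]
def onplane(n,uv,p0,nn):
    o,d=ray(n,uv); return o+d*((p0-o)@nn)/(d@nn)
def tri(uv1,uv2,n1="scene",n2="top"):
    A=[];b=[]
    for n,uv in((n1,uv1),(n2,uv2)):
        o,d=ray(n,uv); d=d/np.linalg.norm(d); P=np.eye(3)-np.outer(d,d); A.append(P);b.append(P@o)
    x=np.linalg.lstsq(np.vstack(A),np.hstack(b),rcond=None)[0]
    g=[np.linalg.norm(A[i]@x-b[i]) for i in(0,1)]
    return x,g
def proj(n,X):
    c=cal(n); T=np.linalg.inv(c['pose'])
    X=np.atleast_2d(X).astype(float)
    return cv2.projectPoints(X,cv2.Rodrigues(T[:3,:3])[0],T[:3,3],c['camera_matrix'],dist(c))[0][:,0]
def crop(src,out,x0,y0,w,h,s):
    im=cv2.imread(src); cv2.imwrite(out,cv2.resize(im[y0:y0+h,x0:x0+w],None,fx=s,fy=s,interpolation=cv2.INTER_CUBIC))
E
python3 - <<'E'
from h import *
crop("pics/scene0.png","pics/c1.png",395,140,100,160,5) if 0 else None
a=cv2.imread("pics/scene0.png")[180:300,395:495]; b=cv2.imread("pics/top0.png")[170:280,160:240]
cv2.imwrite("pics/c1.png",np.hstack([cv2.resize(a,(450,540),interpolation=2),cv2.resize(b,(345,540) ,interpolation=2)]))
a=cv2.imread("pics/scene0.png")[185:315,245:390]
cv2.imwrite("pics/c2.png",np.clip(cv2.resize(a,None,fx=4.5,fy=4.5,interpolation=2)*1.8,0,255).astype(np.uint8))
a=cv2.imread("pics/top0.png")[105:220,240:380]
cv2.imwrite("pics/c3.png",np.clip(cv2.resize(a,None,fx=5,fy=5,interpolation=2)*1.8,0,255).astype(np.uint8))
E
```

```text
(no output)
```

Of the black drivers, (440,248) and (460,226) are the slim ones. The one at scene (480,190) / top (180,254) is taller and thicker and isn't yellow, so it's the flat_driver. Both cam heads are bright discs at scene (302,203)/(342,234) and top (282,160)/(332,173). Next I'll measure positions.

```bash
python3 - <<'E'
from h import *
def blob(n,uv,t,w=14):
    im=cv2.imread(f"pics/{n}0.png").astype(float).mean(2); u,v=map(int,uv)
    p=im[v-w:v+w+1,u-w:u+w+1]; m=(p>t).astype(np.uint8)
    nl,lab,st,ce=cv2.connectedComponentsWithStats(m)
    i=1+np.argmax(st[1:,4]); return ce[i]+[u-w,v-w],st[i]
H={}
for k,s,t in(("L",(342,234),(282,160)),("R",(302,203),(332,173))):
    a,sa=blob("scene",s,90); b,sb=blob("top",t,75)
    x,g=tri(a,b); H[k]=x; print(k,a,sa,b,sb,x,g)
d=H["L"]-H["R"]; print("dist",np.linalg.norm(d),"yaw",np.degrees(np.arctan2(d[1],d[0]))-90, d)
# mat corners in top
im=cv2.imread("pics/top0.png").astype(float).mean(2)
m=(im<45).astype(np.uint8); m[:, :380]=0; m[:,500:]=0; m[:150]=0;m[290:]=0
cs=cv2.findContours(m,0,1)[0]; c=max(cs,key=cv2.contourArea); rc=cv2.minAreaRect(c); print(rc)
for p in cv2.boxPoints(rc): print(onz("top",p,0.004))
print("mat",onz("top",rc[0],0.004))
# driver tops
for nm,s,t in(("flat",(480.5,193.5),(175,256)),):
    print(tri(s,t))
a=cv2.imread("pics/top0.png")[145:185,265:350]
cv2.imwrite("pics/c4.png",cv2.resize(a,None,fx=9,fy=9,interpolation=2))
a=cv2.imread("pics/scene0.png")[190:250,285:360]
cv2.imwrite("pics/c5.png",cv2.resize(a,None,fx=9,fy=9,interpolation=2))
E
```

```text
L [351.89189189 223.08108108] [16  0 13 10 74] [281.62637363 159.3956044 ] [ 9  8 11 11 91] [0.58771139 0.11270688 0.18946639] [np.float64(0.011616602890716862), np.float64(0.011616602890717127)]
R [301.39204545 191.875     ] [  0   0  29  10 176] [331.  172.5] [ 8  9 11 10 90] [ 0.5587432  -0.02164718  0.18867808] [np.float64(0.0028504947926995365), np.float64(0.0028504947927000816)]
dist 0.13744377638128152 yaw -12.16732533876413 [0.02896819 0.13435406 0.00078831]
((436.4576110839844, 225.57150268554688), (72.52625274658203, 83.73402404785156), 8.880660057067871)
[ 0.31520702 -0.20168438  0.004     ]
[ 0.55609887 -0.24718915  0.004     ]
[ 0.51893674 -0.45833257  0.004     ]
[ 0.27825139 -0.41001688  0.004     ]
mat [ 0.41641254 -0.32887066  0.004     ]
(array([0.36088878, 0.36296885, 0.1965096 ]), [np.float64(6.022268983529791e-05), np.float64(6.0222689835908076e-05)])
```

```bash
python3 - <<'E'
from h import *
S=cv2.imread("pics/scene0.png").astype(float).mean(2); T=cv2.imread("pics/top0.png").astype(float).mean(2)
def cen(im,uv,w,t):
    u,v=uv; p=im[v-w:v+w+1,u-w:u+w+1]; q=np.clip(p-t,0,None); 
    yy,xx=np.mgrid[-w:w+1,-w:w+1]; return np.array([u+(q*xx).sum()/q.sum(), v+(q*yy).sum()/q.sum()])
H={}
for k,s,t in(("L",(341,234),(282,159)),("R",(302,203),(331,172))):
    a=cen(S,s,7,60); b=cen(T,t,8,75); x,g=tri(a,b); H[k]=x; print(k,a.round(2),b.round(2),x.round(4),np.round(g,4))
d=H["L"]-H["R"]; y=d/np.linalg.norm(d); print(np.linalg.norm(d),d)
y[2]=0;y/=np.linalg.norm(y); yaw=np.arctan2(-y[0],y[1]); print("yaw",yaw,np.degrees(yaw))
n=np.array([-np.sin(np.radians(28))*np.cos(yaw),-np.sin(np.radians(28))*np.sin(yaw),np.cos(np.radians(28))]); xc=np.cross(y,n)
# slot direction: dark pixels within disc radius 4
for k,t in(("L",(282,159)),("R",(331,172))):
    b=cen(T,t,8,75); P=[];W=[]
    sub=cv2.resize(T[t[1]-12:t[1]+13,t[0]-12:t[0]+13],None,fx=8,fy=8,interpolation=cv2.INTER_CUBIC)
    best=[]
    for a in np.arange(-90,90,1):
        ss=np.linspace(-4,4,41); u=b[0]+ss*np.cos(np.radians(a)); v=b[1]-ss*np.sin(np.radians(a))
        px=((u-t[0]+12)+.5)*8-.5; py=((v-t[1]+12)+.5)*8-.5
        best.append((min(cv2.remap(sub,(px+o*np.sin(np.radians(a))).astype(np.float32)[None],(py+o*np.cos(np.radians(a))).astype(np.float32)[None],1).mean() for o in range(-8,9,2)),a))
    val,a=min(best); A=[]
    v2=np.array([x[0] for x in best]); aa=np.array([x[1] for x in best]); w=np.clip(v2.min()+6-v2,0,None); a=(w*aa).sum()/w.sum()
    pts=[onplane("top",b+s*np.array([np.cos(np.radians(a)),-np.sin(np.radians(a))]),H[k],n) for s in(-4,4)]
    e=pts[0]-pts[1]; # left end - right end
    print(k,"img ang",a,"theta ccw from y",np.degrees(np.arctan2(-(e@xc),e@y)), "world az",np.degrees(np.arctan2(e[1],e[0])))
print("xc",xc,"n",n,"y",y)
E
```

```text
L [341.1  234.31] [281.53 159.44] [0.5986 0.106  0.1488] [0.0007 0.0007]
R [301.96 202.54] [331.08 172.56] [ 0.5623 -0.0212  0.1489] [0.0011 0.0011]
0.13225164183060115 [ 3.62693342e-02  1.27181096e-01 -2.96595902e-05]
yaw -0.27780438446380096 -15.917018760005492
L img ang 16.640333754032493 theta ccw from y 32.088881023031874 world az 103.05335250392663
R img ang 21.10023799178873 theta ccw from y 37.688267387102684 world az 108.38207950984787
xc [ 0.84909529 -0.24214385  0.46947156] n [-0.45147197  0.12875017  0.88294759] y [0.27424488 0.96165989 0.        ]
```

```bash
python3 - <<'E'
from h import *
L=[("flat",(480.2,193.9),(174.8,255.3),.205),("mid",(461.9,217.3),(185.2,222.7),.188),("far",(443.9,239.1),(192.8,191.7),.188)]
for n,s,t,z in L:
    x,g=tri(s,t); print(n,"tri",x.round(4),np.round(g,4),"scene@z",onz("scene",s,z).round(4),"top@z",onz("top",t,z).round(4))
# rack plate corners: top view crop + scene
a=cv2.imread("pics/scene0.png")[165:305,395:500]; cv2.imwrite("pics/c6.png",cv2.resize(a,None,fx=5.5,fy=5.5,interpolation=2)[:600*1+170])
for p in [(415.5,263.5),(436,278.5),(487,212.5)]: print(onz("scene",p,0.1).round(4))
E
```

```text
flat tri [0.3628 0.3629 0.1971] [0.0004 0.0004] scene@z [0.3699 0.3622 0.205 ] top@z [0.3634 0.3602 0.205 ]
mid tri [0.4405 0.3437 0.1835] [0.0008 0.0008] scene@z [0.4434 0.3443 0.188 ] top@z [0.4408 0.3413 0.188 ]
far tri [0.5169 0.3256 0.1815] [0.0008 0.0008] scene@z [0.5209 0.3263 0.188 ] top@z [0.5168 0.3226 0.188 ]
[0.5591 0.2889 0.1   ]
[0.5733 0.3463 0.1   ]
[0.3294 0.4007 0.1   ]
```

```bash
cat >> h.py <<'E'
def st(p=1):
    o=r.observe(); M=Ro.from_euler('xyz',o['tcp_rot']).as_matrix()
    az=lambda v: np.degrees(np.arctan2(v[1],v[0]))
    if p: print("t",round(o['time_s'],2),"tcp",o['ee_pos'].round(4),"jaw az",az(M[:,1]).round(2),"toolz az",az(M[:,2]).round(2),"down",M[:,0].round(3),"j",np.degrees(o['joints']).round(1),"F",o['ft_force'].round(1),"M",o['wrist_torque'].round(2),"gap",o['finger_gap'].round(4))
    return o,M
def go(target,yaw=None,M=None):
    """cm along tool axes to reach target TCP; yaw turn (rad) about tool x to make jaw az=yaw deg"""
    o,M=st(); d=M.T@(np.array(target)-o['ee_pos'])*100
    print("linear total cm",d.round(2))
    if yaw is not None:
        cur=np.degrees(np.arctan2(M[1,1],M[0,1])); dl=(yaw-cur+180)%360-180
        print("world ccw deg",dl,"-> tool x turn rad",np.radians(-dl).round(3)," (or", np.radians(-(dl-np.sign(dl)*180)).round(3),")")
E
python3 - <<'E'
from h import *
go((0.366,0.3625,0.30),76.5)
E
```

```text
Traceback (most recent call last):
  File "h.py", line 35, in go
    o,M=st(); d=M.T@(np.array(target)-o['ee_pos'])*100
        ~~^^
  File "h.py", line 31, in st
    if p: print("t",round(o['time_s'],2),"tcp",o['ee_pos'].round(4),"jaw az",az(M[:,1]).round(2),"toolz az",az(M[:,2]).round(2),"down",M[:,0].round(3),"j",np.degrees(o['joints']).round(1),"F",o['ft_force'].round(1),"M",o['wrist_torque'].round(2),"gap",o['finger_gap'].round(4))
                                                                                                                                                                                                                                                            ^^^^^^^^^^^^^^^^^^^^^
AttributeError: 'float' object has no attribute 'round'
```

```bash
sed -i "s/o\['finger_gap'\].round(4)/round(float(o['finger_gap']),4)/" h.py
python3 - <<'E'
from h import *
go((0.366,0.3625,0.30),76.5)
E
```

```text
t 0.1 tcp [ 0.28   -0.5583  0.2139] jaw az -63.37 toolz az -153.37 down [-0.001  0.001 -1.   ] j [-63.5  20.3  93.6   0.   66.2  -0.1] F [ 0.2  0.5 -0.7] M [-0.04  0.01  0.  ] gap 0.0917
linear total cm [ -8.51 -78.47 -48.96]
world ccw deg 139.86983189679756 -> tool x turn rad -2.441  (or 0.7 )
```

play_rows:
  motion:
    - {"linear":[-4.5,0,0],"yaw":0,"hand":1}
    - {"linear":[-4,0,0],"yaw":0,"hand":1}
    - {"linear":[0,-4.2,-2.6],"yaw":0,"hand":1}
    - {"linear":[0,-4.2,-2.6],"yaw":0,"hand":1}
    - {"linear":[0,-4.2,-2.6],"yaw":0,"hand":1}
    - {"linear":[0,-4.2,-2.6],"yaw":0,"hand":1}
    - {"linear":[0,-4.2,-2.6],"yaw":0,"hand":1}
    - {"linear":[0,-4.2,-2.6],"yaw":0,"hand":1}
    - {"linear":[0,-4.2,-2.6],"yaw":0,"hand":1}
    - {"linear":[0,-4.2,-2.6],"yaw":0,"hand":1}

```text
time_s: 1.1
ee_pos: [0.3137, -0.1612, 0.2995]
tcp_rot: [-1.724, 1.566, 1.874]
ft_force: [1.5, -0.1, -0.1]
finger_gap: 0.0918
```

play_rows:
  motion:
    - {"linear":[0,-4.2,-2.6],"yaw":0,"hand":1}
    - {"linear":[0,-4.2,-2.6],"yaw":0,"hand":1}
    - {"linear":[0,-4.2,-2.6],"yaw":0,"hand":1}
    - {"linear":[0,-4.2,-2.6],"yaw":0,"hand":1}
    - {"linear":[0,-4.2,-2.6],"yaw":0,"hand":1}
    - {"linear":[0,-4.2,-2.6],"yaw":0,"hand":1}
    - {"linear":[0,-4.2,-2.6],"yaw":0,"hand":1}

```text
time_s: 1.8
ee_pos: [0.3435, 0.1879, 0.3019]
tcp_rot: [-2.718, 1.564, 0.878]
ft_force: [0.2, -0.8, -0.4]
finger_gap: 0.0918
```

```bash
python3 - <<'E'
from h import *
go((0.366,0.3625,0.30),76.5)
E
```

```text
t 1.8 tcp [0.3435 0.1879 0.3019] jaw az -63.98 toolz az -153.98 down [ 0.004  0.005 -1.   ] j [ 28.3  -6.9 113.4   0.2  73.1  92.3] F [ 0.2 -0.8 -0.4] M [-0.02 -0.03 -0.  ] gap 0.0918
linear total cm [  0.29 -14.7   -9.68]
world ccw deg 140.47512680097816 -> tool x turn rad -2.452  (or 0.69 )
```

play_rows:
  motion:
    - {"linear":[0,-4.2,-2.75],"yaw":0,"hand":1}
    - {"linear":[0,-4.2,-2.75],"yaw":0,"hand":1}
    - {"linear":[0,-4.2,-2.75],"yaw":0,"hand":1}
    - {"linear":[0,0,0],"yaw":-0.149,"hand":1}
    - {"linear":[0,0,0],"yaw":-0.149,"hand":1}
    - {"linear":[0,0,0],"yaw":-0.149,"hand":1}
    - {"linear":[0,0,0],"yaw":-0.149,"hand":1}
    - {"linear":[0,0,0],"yaw":-0.149,"hand":1}
    - {"linear":[0,0,0],"yaw":-0.149,"hand":1}
    - {"linear":[0,0,0],"yaw":-0.149,"hand":1}

```text
time_s: 2.8
ee_pos: [0.3577, 0.3435, 0.2986]
tcp_rot: [-3.084, 1.569, 1.57]
ft_force: [-0.4, 0.4, -0.1]
finger_gap: 0.0918
```

play_rows:
  motion:
    - {"linear":[0,0,0],"yaw":-0.149,"hand":1}
    - {"linear":[0,0,0],"yaw":-0.149,"hand":1}
    - {"linear":[0,0,0],"yaw":-0.149,"hand":1}
    - {"linear":[0,0,0],"yaw":-0.149,"hand":1}
    - {"linear":[0,0,0],"yaw":-0.149,"hand":1}
    - {"linear":[0,0,0],"yaw":-0.149,"hand":1}
    - {"linear":[0,0,0],"yaw":-0.149,"hand":1}
    - {"linear":[0,0,0],"yaw":-0.149,"hand":1}

```text
time_s: 3.6
ee_pos: [0.356, 0.342, 0.296]
tcp_rot: [-2.273, 1.566, -2.703]
ft_force: [0.0, -1.3, 0.5]
finger_gap: 0.0918
```

```bash
python3 - <<'E'
from h import *
im=r.snapshot("scene"); cv2.imwrite("pics/s1.png",im[:,:,::-1]); im=r.snapshot("top"); cv2.imwrite("pics/t1.png",im[:,:,::-1])
go((0.366,0.3625,0.145),76.5)
a=cv2.imread("pics/s1.png")[100:300,380:540]; b=cv2.imread("pics/t1.png")[170:300,130:250]
cv2.imwrite("pics/c7.png",np.hstack([cv2.resize(a,(440,550),interpolation=2),cv2.resize(b,(350,550),interpolation=2)]))
E
```

```text
t 3.7 tcp [0.356  0.342  0.2959] jaw az 65.16 toolz az -24.84 down [-0.004 -0.002 -1.   ] j [ 4.360e+01  4.200e+00  1.034e+02  1.000e-01  7.260e+01 -2.160e+01] F [ 0.3  0.4 -0.9] M [-0.   -0.15 -0.03] gap 0.0918
linear total cm [15.09  2.34  0.09]
world ccw deg 11.33787710282968 -> tool x turn rad -0.198  (or 2.944 )
```

The arm is above the rack. One surprise: the yellow look-alike now lies flat at scene (420,168), but in the first picture it looked upright. I'll work out whether my path could have hit it.

```bash
python3 - <<'E'
from h import *
crop("pics/scene0.png","pics/c8.png",425,140,60,70,8)
print("base top",onz("top",(237,282),0).round(3)," base scene",onz("scene",(448,194),0).round(3))
print("handle tri",tri((459,162),(211,299)))
print("now: tip",onz("scene",(441,189),0.01).round(3),"end",onz("scene",(403,151),0.01).round(3))
E
```

```text
base top [0.263 0.257 0.   ]  base scene [0.238 0.287 0.   ]
handle tri (array([0.24935671, 0.28547555, 0.15645946]), [np.float64(0.0021552578755363308), np.float64(0.002155257875536595)])
now: tip [0.239 0.263 0.01 ] end [0.153 0.107 0.01 ]
```

The yellow driver was standing free on its blade at (0.24, 0.27), with its top at z ≈ 0.18. My TCP passed at z = 0.30 and x ≥ 0.34 with no contact force, so it toppled without being touched. It's also not a judged item. Carrying on to the black flat_driver.

play_rows:
  motion:
    - {"linear":[0,0,0],"yaw":-0.12,"hand":1}
    - {"linear":[0,0,0],"yaw":-0.09,"hand":1}
    - {"linear":[3,2.2,0.5],"yaw":0,"hand":1}
    - {"linear":[4,0,0],"yaw":0,"hand":1}

```text
time_s: 4.1
ee_pos: [0.3684, 0.365, 0.2292]
tcp_rot: [1.251, 1.565, 1.015]
ft_force: [-0.2, 0.5, -0.9]
finger_gap: 0.092
```

```bash
python3 - <<'E'
from h import *
go((0.366,0.3625,0.146),76.5)
E
```

```text
t 4.1 tcp [0.3684 0.365  0.2292] jaw az 76.48 toolz az -13.52 down [ 0.003  0.005 -1.   ] j [ 4.450e+01  9.700e+00  1.058e+02  1.000e-01  6.420e+01 -3.200e+01] F [-0.2  0.5 -0.9] M [ 0.06 -0.17 -0.01] gap 0.092
linear total cm [ 8.32 -0.35 -0.19]
world ccw deg 0.02170646485302541 -> tool x turn rad -0.0  (or 3.141 )
```

play_rows:
  motion:
    - {"linear":[4,-0.3,-0.2],"yaw":0,"hand":1}
    - {"linear":[4,0,0],"yaw":0,"hand":1}
    - {"linear":[0.4,0,0],"yaw":0,"hand":1}
    - {"linear":[0,0,0],"yaw":0,"hand":-0.3}
    - {"linear":[0,0,0],"yaw":0,"hand":-1}
    - {"linear":[0,0,0],"yaw":0,"hand":-1}
    - {"linear":[0,0,0],"yaw":0,"hand":-1}
    - {"linear":[0,0,0],"yaw":0,"hand":-1}
  squeeze: 12

```text
time_s: 4.9
ee_pos: [0.3667, 0.3639, 0.1448]
tcp_rot: [1.223, 1.563, 0.966]
ft_force: [-0.6, -0.0, -0.1]
finger_gap: 0.0541
```

```bash
python3 - <<'E'
from h import *
st()
im=r.snapshot("scene"); cv2.imwrite("pics/s2.png",im[:,:,::-1])
crop("pics/s2.png","pics/c9.png",420,140,110,120,5)
E
```

```text
t 4.9 tcp [0.3667 0.3639 0.1448] jaw az 75.25 toolz az -14.75 down [ 0.005  0.007 -1.   ] j [ 4.460e+01  1.520e+01  1.109e+02  1.000e-01  5.350e+01 -3.080e+01] F [-0.6 -0.  -0.1] M [ 0.02 -0.09 -0.02] gap 0.0541
```

The jaws straddle the right handle and are still closing. Continuing.

play_rows:
  motion:
    - {"linear":[0,0,0],"yaw":0,"hand":-1}
    - {"linear":[0,0,0],"yaw":0,"hand":-1}
    - {"linear":[0,0,0],"yaw":0,"hand":-1}
    - {"linear":[0,0,0],"yaw":0,"hand":-1}
  squeeze: 40

```text
time_s: 5.35
ee_pos: [0.367, 0.3642, 0.1457]
tcp_rot: [1.189, 1.561, 0.932]
ft_force: [-0.0, 0.3, -0.3]
finger_gap: 0.0316
```

```bash
python3 - <<'E'
from h import *
st()
E
```

```text
t 5.35 tcp [0.367  0.3642 0.1457] jaw az 75.24 toolz az -14.76 down [ 0.006  0.008 -1.   ] j [ 4.460e+01  1.510e+01  1.109e+02  1.000e-01  5.350e+01 -3.070e+01] F [-0.   0.3 -0.3] M [ 0.03 -0.17 -0.03] gap 0.0316
```

play_rows:
  motion:
    - {"linear":[-2,0,0],"yaw":0,"hand":-1}
    - {"linear":[-4,0,0],"yaw":0,"hand":-1}
    - {"linear":[-4.5,0,0],"yaw":0,"hand":-1}
    - {"linear":[-4.5,0,0],"yaw":0,"hand":-1}
    - {"linear":[-4.5,0,0],"yaw":0,"hand":-1}
    - {"linear":[-3,0,0],"yaw":0,"hand":-1}
  squeeze: 60

```text
time_s: 5.95
ee_pos: [0.3624, 0.3596, 0.3697]
tcp_rot: [-2.412, 1.563, -2.67]
ft_force: [0.9, 0.4, -1.8]
finger_gap: 0.0315
```

```bash
python3 - <<'E'
from h import *
go((0.64,0.21,0.36),75)
im=r.snapshot("scene"); cv2.imwrite("pics/s3.png",im[:,:,::-1])
o,M=st(0); p=proj("scene",o['ee_pos']+M[:,0]*0.13)[0]; print(p)
crop("pics/s3.png","pics/c10.png",int(p[0])-60,int(p[1])-60,120,100,5)
E
```

```text
t 5.95 tcp [0.3624 0.3596 0.3697] jaw az 75.22 toolz az -14.78 down [-0.007 -0.004 -1.   ] j [ 44.5   3.4  95.3   0.1  81.8 -30.7] F [ 0.9  0.4 -1.8] M [ 0.09 -0.19  0.05] gap 0.0315
linear total cm [ 0.83 -7.38 30.67]
world ccw deg -0.22139390126042713 -> tool x turn rad 0.004  (or -3.138 )
[485.3383051  181.75785658]
```

play_rows:
  motion:
    - {"linear":[0,-1.1,4.5],"yaw":0,"hand":-1}
    - {"linear":[0,-1.1,4.5],"yaw":0,"hand":-1}
    - {"linear":[0,-1.1,4.5],"yaw":0,"hand":-1}
    - {"linear":[0,-1.1,4.5],"yaw":0,"hand":-1}
    - {"linear":[0,-1.1,4.5],"yaw":0,"hand":-1}
    - {"linear":[0,-1.1,4.5],"yaw":0,"hand":-1}
    - {"linear":[0,-0.6,2.5],"yaw":0.1,"hand":-1}
    - {"linear":[0,0,0],"yaw":0.149,"hand":-1}
    - {"linear":[0,0,0],"yaw":0.149,"hand":-1}
    - {"linear":[0,0,0],"yaw":0,"hand":-1}

```text
time_s: 7.0
ee_pos: [0.6405, 0.2099, 0.3674]
tcp_rot: [-2.706, 1.563, 2.918]
ft_force: [0.4, -1.2, -1.0]
finger_gap: 0.0314
```

```bash
cat >> h.py <<'E'
def look(tag,w=60):
    im=r.snapshot("scene"); cv2.imwrite(f"pics/{tag}.png",im[:,:,::-1])
    o,M=st(); tip=o['ee_pos']+M[:,0]*0.1307; p=proj("scene",tip)[0]
    crop(f"pics/{tag}.png",f"pics/{tag}c.png",int(p[0])-w,int(p[1])-w,2*w,2*w,600//(2*w))
    v=tip-cal("scene")['pose'][:3,3]; print("tip",tip.round(4),"px",p.round(1),"view az",np.degrees(np.arctan2(v[1],v[0])).round(1),"crop origin",int(p[0])-w,int(p[1])-w)
E
python3 -c "
from h import *
look('s4',30)"
```

```text
t 7.05 tcp [0.6403 0.2099 0.3673] jaw az 52.51 toolz az -37.49 down [-0.008  0.002 -1.   ] j [ 17.9  19.5  75.7   0.2  85.2 -34.6] F [-0.5  0.3 -1.7] M [-0.03 -0.15  0.03] gap 0.0317
tip [0.6392 0.2102 0.2366] px [378.7 247.2] view az -167.2 crop origin 348 217
```

```bash
python3 -c "
from h import *
z=0.2366
a=onz('scene',(376.8,250.2),z);b=onz('scene',(382.0,245.2),z);d=b-a;print(a,b,np.linalg.norm(d),np.degrees(np.arctan2(d[1],d[0])))"
```

```text
[0.64768233 0.20959414 0.2366    ] [0.63132911 0.21438762 0.2366    ] 0.017041285518187146 163.6630158019805
```

play_rows:
  motion:
    - {"linear":[0,0,0],"yaw":0.149,"hand":-1}
    - {"linear":[0,0,0],"yaw":0.149,"hand":-1}
    - {"linear":[0,0,0],"yaw":0.149,"hand":-1}
    - {"linear":[0,0,0],"yaw":0.149,"hand":-1}
    - {"linear":[0,0,0],"yaw":0,"hand":-1}

```text
time_s: 7.55
ee_pos: [0.6384, 0.2111, 0.3656]
tcp_rot: [-1.988, 1.56, 3.049]
ft_force: [0.0, -0.1, -1.7]
finger_gap: 0.0313
```

```bash
python3 -c "
from h import *
look('s5',30)"
```

```text
t 7.6 tcp [0.6383 0.2111 0.3656] jaw az 18.85 toolz az -71.15 down [-0.011  0.001 -1.   ] j [18.  19.5 75.9  0.3 85.2 -0.8] F [-0.1  0.  -1.8] M [-0.08 -0.17  0.01] gap 0.0314
tip [0.6369 0.2113 0.2349] px [379.5 247. ] view az -167.4 crop origin 349 217
```

```bash
python3 -c "
from h import *
z=0.232
for p,q in(((377,250.1),(383.6,248.2)),((376.6,250.2),(383.2,248.6))):
  a=onz('scene',p,z);b=onz('scene',q,z);d=b-a;print((a+b)/2,np.linalg.norm(d),np.degrees(np.arctan2(d[1],d[0])))"
```

```text
[0.63919105 0.21450914 0.232     ] 0.015137546965888034 136.11217813046002
[0.64015363 0.21400457 0.232     ] 0.0148669211995304 133.5091468855058
```

play_rows:
  motion:
    - {"linear":[0,0,0],"yaw":0.149,"hand":-1}
    - {"linear":[0,0,0],"yaw":0.149,"hand":-1}
    - {"linear":[0,0,0],"yaw":0.149,"hand":-1}
    - {"linear":[0,0,0],"yaw":0,"hand":-1}

```text
time_s: 8.0
ee_pos: [0.6374, 0.2119, 0.3653]
tcp_rot: [-1.546, 1.559, 3.063]
ft_force: [-0.0, 0.1, -0.9]
finger_gap: 0.0314
```

```bash
python3 -c "
from h import *
look('s6',30)
go((0.598,0.105,0.305))"
```

```text
t 8.05 tcp [0.6374 0.2119 0.3653] jaw az -5.66 toolz az -95.65 down [-0.012  0.001 -1.   ] j [18.1 19.4 76.   0.3 85.2 23.8] F [ 0.7 -0.3 -1.3] M [-0.08 -0.06 -0.02] gap 0.0312
tip [0.6359 0.212  0.2346] px [380.  246.8] view az -167.5 crop origin 349 216
t 8.05 tcp [0.6374 0.2119 0.3653] jaw az -5.66 toolz az -95.65 down [-0.012  0.001 -1.   ] j [18.1 19.4 76.   0.3 85.2 23.8] F [ 0.7 -0.3 -1.3] M [-0.08 -0.06 -0.02] gap 0.0312
linear total cm [ 6.06 -2.8  11.02]
```

```bash
python3 -c "
from h import *
z=0.232
for p,q in(((377.2,249.2),(383.4,249.6)),((377.2,249.2),(383.4,250.0))):
  a=onz('scene',p,z);b=onz('scene',q,z);d=b-a;print((a+b)/2,np.linalg.norm(d),np.degrees(np.arctan2(d[1],d[0])))
print(onz('scene',(341.1,234.31),.149), onz('top',(281.53,159.44),.149))"
```

```text
[0.63975614 0.21474503 0.232     ] 0.013148624690623004 114.17276853575814
[0.64020138 0.21493907 0.232     ] 0.013173890743762429 109.9444932101638
[0.59895873 0.10548283 0.149     ] [0.59827646 0.10661608 0.149     ]
```

play_rows:
  motion:
    - {"linear":[2,-1.3,3.7],"yaw":0,"hand":-1}
    - {"linear":[2,-1.3,3.7],"yaw":0,"hand":-1}
    - {"linear":[2,-1.3,3.7],"yaw":0,"hand":-1}
    - {"linear":[0,0,0],"yaw":0.11,"hand":-1}
    - {"linear":[0,0,0],"yaw":0,"hand":-1}

```text
time_s: 8.55
ee_pos: [0.5857, 0.1026, 0.3032]
tcp_rot: [-1.552, 1.56, 2.995]
ft_force: [1.2, -0.3, -1.3]
finger_gap: 0.031
```

```bash
python3 -c "
from h import *
look('s7',30)
go((0.5965,0.103,0.290))"
```

```text
t 8.6 tcp [0.5855 0.1026 0.303 ] jaw az -9.3 toolz az -99.3 down [-0.011  0.001 -1.   ] j [ 9.7 13.8 91.   0.2 75.8 19. ] F [-0.6  0.3 -2.1] M [-0.03 -0.07 -0.03] gap 0.0313
tip [0.584  0.1027 0.1723] px [343.4 223.9] view az -158.0 crop origin 313 193
t 8.6 tcp [0.5855 0.1026 0.303 ] jaw az -9.3 toolz az -99.3 down [-0.011  0.001 -1.   ] j [ 9.7 13.8 91.   0.2 75.8 19. ] F [-0.6  0.3 -2.1] M [-0.03 -0.07 -0.03] gap 0.0313
linear total cm [ 1.28  1.09 -0.22]
```

```bash
python3 -c "
from h import *
o,M=st()
t=onz('scene',(342.9,227.0),.1723); h=onz('scene',(341.1,234.4),.149); print(t,h,(h-t)[:2])
a=onz('scene',(340.1,226.4),.1723);b=onz('scene',(346.,227.6),.1723);d=b-a;print(np.linalg.norm(d),np.degrees(np.arctan2(d[1],d[0])))
print(M.T@np.append((h-t)[:2],0)*100)"
```

```text
t 8.6 tcp [0.5855 0.1026 0.303 ] jaw az -9.3 toolz az -99.3 down [-0.011  0.001 -1.   ] j [ 9.7 13.8 91.   0.2 75.8 19. ] F [-0.6  0.3 -2.1] M [-0.03 -0.07 -0.03] gap 0.0313
[0.59224598 0.10562835 0.1723    ] [0.59918238 0.10559516 0.149     ] [ 6.93639568e-03 -3.31969814e-05]
0.014138400387400045 104.90793809069706
[-0.0079342   0.68501365 -0.10881276]
```

play_rows:
  motion:
    - {"linear":[0.6,0.8,-0.1],"yaw":0.03,"hand":-1}
    - {"linear":[0.6,0,0],"yaw":0,"hand":-1}
    - {"linear":[0,0,0],"yaw":0,"hand":-1}

```text
time_s: 8.9
ee_pos: [0.5955, 0.1039, 0.2907]
tcp_rot: [-1.56, 1.561, 2.971]
ft_force: [0.3, 0.9, -1.6]
finger_gap: 0.0314
```

```bash
python3 -c "
from h import *
look('s8',30)
"
```

```text
t 8.95 tcp [0.5956 0.1039 0.2911] jaw az -10.4 toolz az -100.4 down [-0.009  0.002 -1.   ] j [ 9.6 15.1 90.8  0.2 74.6 20. ] F [-0.2 -0.1 -1.6] M [-0.06 -0.07 -0.02] gap 0.0313
tip [0.5945 0.1042 0.1604] px [341.7 230.1] view az -157.7 crop origin 311 200
```

```bash
python3 -c "
from h import *
for z in (.149,.155,.16,.172): print(z,(proj('scene',(0.5992,0.1056,z))[0]-[311,200]+.5)*10)
crop('pics/s8.png','pics/s8d.png',326,212,30,30,20)
"
```

```text
0.149 [305.98496342 349.06404092]
0.155 [307.16101998 335.85536812]
0.16 [308.14918453 324.7556048 ]
0.172 [310.55140444 297.7669651 ]
```

Tip and head line up in the view: the blade end is at about (341.6,232.0), and the predicted point over the head is (341.3,232.0). Lowering now while watching the force.

play_rows:
  motion:
    - {"linear":[0.5,0,0],"yaw":0,"hand":-1}
    - {"linear":[0.3,0,0],"yaw":0,"hand":-1}
    - {"linear":[0.2,0,0],"yaw":0,"hand":-1}
    - {"linear":[0.2,0,0],"yaw":0,"hand":-1}

```text
time_s: 9.35
ee_pos: [0.5969, 0.1051, 0.2806]
tcp_rot: [-1.81, 1.565, 2.724]
ft_force: [-4.2, -1.5, 20.4]
finger_gap: 0.0317
```

```bash
cat >> h.py <<'E'
yaw0=-0.2778; HL=np.array([0.599,0.1058,0.149]); HR=np.array([0.5627,-0.0213,0.149])
Y=np.array([-np.sin(yaw0),np.cos(yaw0),0]); s28,c28=np.sin(np.radians(28)),np.cos(np.radians(28))
N=np.array([-s28*np.cos(yaw0),-s28*np.sin(yaw0),c28]); X=np.cross(Y,N)
def tiph(H):
    o,M=st(); tip=o['ee_pos']+M[:,0]*0.1307; d=tip-H; print("tip",tip.round(4),"in head mm",(np.array([d@X,d@Y,d@N])*1000).round(1), "blade az",np.degrees(np.arctan2(M[1,1],M[0,1])).round(1)+114)
E
python3 -c "
from h import *
tiph(HL)"
```

```text
t 9.35 tcp [0.5969 0.1051 0.2806] jaw az -10.21 toolz az -100.21 down [-0.005  0.002 -1.   ] j [ 9.7 15.6 91.5  0.2 73.2 19.9] F [-4.2 -1.5 20.4] M [-0.29  1.23  0.07] gap 0.0317
tip [0.5962 0.1054 0.1499] in head mm [-1.9 -1.1  2. ] blade az 103.8
```

play_rows:
  motion:
    - {"linear":[0.1,0.06,-0.03],"yaw":0,"hand":-1}
    - {"linear":[0.1,0.06,-0.03],"yaw":0,"hand":-1}
    - {"linear":[0.1,0.06,-0.03],"yaw":0,"hand":-1}
    - {"linear":[0.1,0.06,-0.03],"yaw":0,"hand":-1}

```text
time_s: 9.75
ee_pos: [0.5973, 0.1052, 0.281]
tcp_rot: [-1.55, 1.563, 2.985]
ft_force: [-3.5, 0.3, 7.8]
finger_gap: 0.0314
```

```bash
python3 -c "
from h import *
tiph(HL)"
```

```text
t 9.75 tcp [0.5973 0.1052 0.281 ] jaw az -10.15 toolz az -100.15 down [-0.008  0.001 -1.   ] j [ 9.8 15.7 91.3  0.1 73.4 19.9] F [-3.5  0.3  7.8] M [-0.32  1.15  0.03] gap 0.0314
tip [0.5963 0.1054 0.1503] in head mm [-1.6 -1.1  2.3] blade az 103.9
```

play_rows:
  motion:
    - {"linear":[-0.2,0.16,-0.06],"yaw":0,"hand":-1}
    - {"linear":[0.2,0,0],"yaw":0,"hand":-1}
    - {"linear":[0.2,0,0],"yaw":0,"hand":-1}
    - {"linear":[0.1,0,0],"yaw":0,"hand":-1}

```text
time_s: 10.15
ee_pos: [0.5986, 0.1056, 0.2816]
tcp_rot: [-1.598, 1.564, 2.938]
ft_force: [-4.9, -0.6, 7.4]
finger_gap: 0.0313
```

```bash
python3 -c "
from h import *
tiph(HL); look('s9',30)"
```

```text
t 10.15 tcp [0.5986 0.1056 0.2816] jaw az -10.11 toolz az -100.11 down [-0.007  0.001 -1.   ] j [ 9.8 15.8 91.2  0.2 73.5 19.8] F [-4.9 -0.6  7.4] M [-0.36  1.45  0.02] gap 0.0313
tip [0.5977 0.1057 0.1509] in head mm [-0.2 -0.4  2.3] blade az 103.9
t 10.2 tcp [0.5985 0.1055 0.2816] jaw az -10.11 toolz az -100.11 down [-0.007  0.001 -1.   ] j [ 9.8 15.8 91.2  0.2 73.5 19.8] F [-4.3 -0.6  9.9] M [-0.33  1.36 -0.07] gap 0.0313
tip [0.5976 0.1057 0.1509] px [341.5 233.5] view az -157.8 crop origin 311 203
```

```bash
python3 -c "
from h import *
crop('pics/s9.png','pics/s9d.png',329,220,24,24,25)
"
python3 -c "
from h import *
for th in(27,32,37):
  s=np.cos(np.radians(th))*Y-np.sin(np.radians(th))*X
  for k in(-12.8,12.8): print(th,k,((proj('scene',HL+s*k/1000)[0]-[329,220]+.5)*25).round(0), 's7', ((proj('scene',HL+s*k/1000)[0]-[329,220]+.5)*25).round(0))
for nm in('scene0',): crop('pics/%s.png'%nm,'pics/s0d.png',329,222,24,24,25)
o,M=st(0)
"
```

```text
27 -12.8 [195. 318.] s7 [195. 318.]
27 12.8 [441. 426.] s7 [441. 426.]
32 -12.8 [193. 325.] s7 [193. 325.]
32 12.8 [443. 419.] s7 [443. 419.]
37 -12.8 [192. 331.] s7 [192. 331.]
37 12.8 [443. 412.] s7 [443. 412.]
```

play_rows:
  motion:
    - {"linear":[-0.2,-0.28,0.1],"yaw":-0.06,"hand":-1}
    - {"linear":[0.15,0,0],"yaw":0,"hand":-1}
    - {"linear":[0.2,0,0],"yaw":0,"hand":-1}
    - {"linear":[0.2,0,0],"yaw":0,"hand":-1}
    - {"linear":[0.1,0,0],"yaw":0,"hand":-1}

```text
time_s: 10.7
ee_pos: [0.597, 0.1054, 0.2808]
tcp_rot: [-2.292, 1.568, 2.301]
ft_force: [-4.6, -0.3, 11.2]
finger_gap: 0.0311
```

```bash
python3 -c "
from h import *
tiph(HL)"
```

```text
t 10.7 tcp [0.597  0.1054 0.2808] jaw az -6.85 toolz az -96.85 down [-0.002  0.002 -1.   ] j [ 9.8 15.5 91.6  0.2 73.  16.6] F [-4.6 -0.3 11.2] M [-0.42  1.59 -0.04] gap 0.0311
tip [0.5967 0.1058 0.1501] in head mm [-1.5 -0.7  2. ] blade az 107.2
```

play_rows:
  motion:
    - {"linear":[-0.3,-0.2,0.05],"yaw":0,"hand":-1}
    - {"linear":[0,-0.1,0],"yaw":0,"hand":-1}
    - {"linear":[0.2,0,0],"yaw":0,"hand":-1}
    - {"linear":[0.2,0,0],"yaw":0,"hand":-1}
    - {"linear":[0.2,0,0],"yaw":0,"hand":-1}

```text
time_s: 11.2
ee_pos: [0.5958, 0.1059, 0.2802]
tcp_rot: [2.616, 1.566, 0.922]
ft_force: [-6.3, -0.8, 22.7]
finger_gap: 0.0313
```

```bash
python3 -c "
from h import *
tiph(HL)
im=r.snapshot('scene'); cv2.imwrite('pics/s10.png',im[:,:,::-1]);crop('pics/s10.png','pics/s10d.png',329,220,24,24,25)"
```

```text
t 11.2 tcp [0.5958 0.1059 0.2802] jaw az -7.08 toolz az -97.08 down [ 0.003  0.004 -1.   ] j [ 9.8 15.2 92.   0.2 72.5 16.9] F [-6.3 -0.8 22.7] M [-0.23  1.86  0.03] gap 0.0313
tip [0.5962 0.1064 0.1495] in head mm [-2.3 -0.2  1.8] blade az 106.9
```

play_rows:
  motion:
    - {"linear":[-0.4,-0.2,0.05],"yaw":0,"hand":-1}
    - {"linear":[0,-0.15,0.05],"yaw":0,"hand":-1}
    - {"linear":[0.3,0,0],"yaw":0,"hand":-1}
    - {"linear":[0.2,0,0],"yaw":0,"hand":-1}
    - {"linear":[0.1,0,0],"yaw":0,"hand":-1}

```text
time_s: 11.75
ee_pos: [0.5943, 0.106, 0.2802]
tcp_rot: [2.245, 1.56, 0.55]
ft_force: [-3.0, -1.0, 14.9]
finger_gap: 0.0315
```

```bash
python3 -c "
from h import *
tiph(HL)"
```

```text
t 11.75 tcp [0.5943 0.106  0.2802] jaw az -7.13 toolz az -97.13 down [ 0.009  0.005 -1.   ] j [ 9.8 14.9 92.5  0.2 72.1 16.9] F [-3.  -1.  14.9] M [-0.14  0.93 -0.03] gap 0.0315
tip [0.5954 0.1067 0.1495] in head mm [-3.  -0.1  2.2] blade az 106.9
```

play_rows:
  motion:
    - {"linear":[0,-0.2,0.05],"yaw":0,"hand":-1}
    - {"linear":[0.03,-0.2,0.05],"yaw":0.03,"hand":-1}
    - {"linear":[0.05,-0.2,0.05],"yaw":-0.03,"hand":-1}

```text
time_s: 12.05
ee_pos: [0.5918, 0.1056, 0.2806]
tcp_rot: [2.024, 1.552, 0.329]
ft_force: [4.8, 0.7, 4.5]
finger_gap: 0.0312
```

```bash
python3 -c "
from h import *
tiph(HL)
im=r.snapshot('scene'); cv2.imwrite('pics/s11.png',im[:,:,::-1]);crop('pics/s11.png','pics/s11d.png',329,220,24,24,25)"
```

```text
t 12.05 tcp [0.5918 0.1056 0.2806] jaw az -7.12 toolz az -97.12 down [ 0.018  0.006 -1.   ] j [ 9.9 14.3 93.2  0.2 71.4 16.9] F [4.8 0.7 4.5] M [ 0.07 -1.76 -0.07] gap 0.0312
tip [0.5942 0.1064 0.1499] in head mm [-3.8 -0.8  3.1] blade az 106.9
```

play_rows:
  motion:
    - {"linear":[0,0.25,-0.05],"yaw":0,"hand":-1}
    - {"linear":[0.1,0.15,0],"yaw":-0.08,"hand":-1}
    - {"linear":[0.1,0,0],"yaw":-0.08,"hand":-1}

```text
time_s: 12.4
ee_pos: [0.5937, 0.1058, 0.2803]
tcp_rot: [1.991, 1.556, 0.467]
ft_force: [-0.2, -0.2, 14.2]
finger_gap: 0.0314
```

```bash
python3 -c "
from h import *
tiph(HL)
"
```

```text
t 12.4 tcp [0.5937 0.1058 0.2803] jaw az 2.71 toolz az -87.29 down [ 0.013  0.007 -1.   ] j [ 9.8 14.7 92.7  0.3 71.8  7. ] F [-0.2 -0.2 14.2] M [-0.02 -0.1  -0.14] gap 0.0314
tip [0.5954 0.1067 0.1496] in head mm [-3.  -0.1  2.3] blade az 116.7
```

play_rows:
  motion:
    - {"linear":[0.1,0,0],"yaw":0.12,"hand":-1}
    - {"linear":[0.1,0,0],"yaw":0.12,"hand":-1}
    - {"linear":[0.1,0,0],"yaw":0.12,"hand":-1}
    - {"linear":[0.1,0,0],"yaw":0.12,"hand":-1}

```text
time_s: 12.8
ee_pos: [0.5933, 0.1066, 0.28]
tcp_rot: [2.607, 1.556, 0.598]
ft_force: [-0.7, 1.1, 13.0]
finger_gap: 0.0311
```

```bash
python3 -c "
from h import *
tiph(HL)
"
```

```text
t 12.8 tcp [0.5933 0.1066 0.28  ] jaw az -25.14 toolz az -115.14 down [ 0.012  0.008 -1.   ] j [ 9.8 14.7 92.8  0.4 71.8 34.9] F [-0.7  1.1 13. ] M [0.08 0.24 0.11] gap 0.0311
tip [0.5949 0.1077 0.1493] in head mm [-3.8  0.7  2.4] blade az 88.9
```

play_rows:
  motion:
    - {"linear":[0.1,0,0],"yaw":0.12,"hand":-1}
    - {"linear":[0.1,0,0],"yaw":0.12,"hand":-1}
    - {"linear":[0.1,0,0],"yaw":0.12,"hand":-1}

```text
time_s: 13.1
ee_pos: [0.5932, 0.1074, 0.2803]
tcp_rot: [3.054, 1.555, 0.673]
ft_force: [-1.1, 0.7, 14.4]
finger_gap: 0.0312
```

```bash
python3 -c "
from h import *
tiph(HL)
im=r.snapshot('scene'); cv2.imwrite('pics/s12.png',im[:,:,::-1]);crop('pics/s12.png','pics/s12d.png',329,220,24,24,25)"
```

```text
t 13.1 tcp [0.5932 0.1074 0.2803] jaw az -46.4 toolz az -136.4 down [ 0.012  0.01  -1.   ] j [ 9.9 14.7 92.8  0.4 71.8 56.1] F [-1.1  0.7 14.4] M [0.29 0.2  0.22] gap 0.0312
tip [0.5948 0.1087 0.1496] in head mm [-4.   1.6  2.8] blade az 67.6
```

```bash
python3 -c "
from h import *
o,M=st(0)
for d in(.0357,.0387,.0417,.0457,.0497): print(d,proj('scene',o['ee_pos']+M[:,0]*d)[0], 'tip',proj('scene',o['ee_pos']+M[:,0]*(d+.085))[0])
crop('pics/s12.png','pics/s12e.png',315,190,60,60,10)
"
```

```text
0.0357 [345.12742318 210.38885874] tip [343.32166296 231.14609177]
0.0387 [345.05957602 211.16963624] tip [343.26207411 231.83024398]
0.0417 [344.99204818 211.94667107] tip [343.2027492  232.51131372]
0.0457 [344.90250401 212.97694098] tip [343.12405693 233.41464699]
0.0497 [344.81351846 214.00066563] tip [343.04582682 234.31258446]
```

```bash
python3 -c "
from h import *
o,M=st(0); u=np.array([np.cos(np.radians(22)),np.sin(np.radians(22)),0])*.016
for d in(.0387,.0417,.0457,.0497,.053): print(d,proj('scene',o['ee_pos']+M[:,0]*d+u)[0])
# compare with s4..s8 geometry: s7 tcp
for tag,t in(('s7',[0.5855,0.1026,0.303]),('s8',[0.5956,0.1039,0.2911])):
  for d in (.0457,.0497): print(tag,d,proj('scene',np.array(t)+[-.011*d,0,-d]+u)[0])
"
```

```text
0.0387 [344.50573632 217.1465498 ]
0.0417 [344.43886913 217.91642077]
0.0457 [344.35020631 218.93713189]
0.0497 [344.26210263 219.95129049]
0.053 [344.18983435 220.78308223]
s7 0.0457 [344.4952472  209.30293289]
s7 0.0497 [344.4084089  210.32365027]
s8 0.0457 [342.69294693 215.94951752]
s8 0.0497 [342.61232905 216.94421312]
```

The driver sits about 7 mm lower in the grip than assumed: its shoulder and tip rim project 2–3 px low in every view. So the tip is below the head's face, and the turning torque of about 0.12 N·m fits a seated blade. I'll press to seat it fully, then turn anticlockwise.

play_rows:
  motion:
    - {"linear":[0.15,0,0],"yaw":-0.06,"hand":-1}
    - {"linear":[0.15,0,0],"yaw":-0.06,"hand":-1}
    - {"linear":[0.15,0,0],"yaw":0,"hand":-1}

```text
time_s: 13.45
ee_pos: [0.5934, 0.1077, 0.2799]
tcp_rot: [2.914, 1.554, 0.653]
ft_force: [-0.9, -1.1, 16.7]
finger_gap: 0.0311
```

```bash
sed -i 's/0.1307/0.1375/g' h.py; python3 -c "
from h import *
tiph(HL)
im=r.snapshot('scene'); cv2.imwrite('pics/s13.png',im[:,:,::-1]);crop('pics/s13.png','pics/s13d.png',329,220,24,24,25)"
```

```text
t 13.45 tcp [0.5934 0.1077 0.2799] jaw az -39.57 toolz az -129.57 down [ 0.013  0.01  -1.   ] j [ 9.9 14.7 92.8  0.5 71.7 49.3] F [-0.9 -1.1 16.7] M [-0.17  0.4   0.04] gap 0.0311
tip [0.5953 0.1091 0.1424] in head mm [-7.   2.2 -3.7] blade az 74.4
```

play_rows:
  motion:
    - {"linear":[0.1,0,0],"yaw":-0.12,"hand":-1}
    - {"linear":[0.1,0,0],"yaw":-0.12,"hand":-1}
    - {"linear":[0.1,0,0],"yaw":-0.12,"hand":-1}
    - {"linear":[0.1,0,0],"yaw":-0.12,"hand":-1}
    - {"linear":[0.1,0,0],"yaw":-0.12,"hand":-1}

```text
time_s: 14.0
ee_pos: [0.5935, 0.1072, 0.2798]
tcp_rot: [2.24, 1.554, 0.603]
ft_force: [-1.2, -1.0, 13.4]
finger_gap: 0.0312
```

```bash
python3 -c "
from h import *
tiph(HL)"
```

```text
t 14.0 tcp [0.5935 0.1072 0.2798] jaw az -3.77 toolz az -93.76 down [ 0.014  0.009 -1.   ] j [ 9.9 14.7 92.8  0.4 71.6 13.5] F [-1.2 -1.  13.4] M [-0.39  0.16 -0.14] gap 0.0312
tip [0.5953 0.1085 0.1423] in head mm [-6.9  1.6 -3.9] blade az 110.2
```

play_rows:
  motion:
    - {"linear":[0.1,0,0],"yaw":-0.12,"hand":-1}
    - {"linear":[0.1,0,0],"yaw":-0.12,"hand":-1}
    - {"linear":[0.1,0,0],"yaw":-0.12,"hand":-1}
    - {"linear":[0.1,0,0],"yaw":-0.12,"hand":-1}
    - {"linear":[0.1,0,0],"yaw":-0.12,"hand":-1}

```text
time_s: 14.5
ee_pos: [0.5934, 0.1064, 0.2799]
tcp_rot: [1.549, 1.555, 0.543]
ft_force: [-0.8, -1.2, 11.3]
finger_gap: 0.0313
```

```bash
python3 -c "
from h import *
tiph(HL)
im=r.snapshot('scene'); cv2.imwrite('pics/s14.png',im[:,:,::-1]);crop('pics/s14.png','pics/s14d.png',329,220,24,24,25)"
```

```text
t 14.5 tcp [0.5934 0.1064 0.2799] jaw az 32.37 toolz az -57.63 down [ 0.014  0.008 -1.   ] j [  9.8  14.6  92.9   0.4  71.6 -22.7] F [-0.8 -1.2 11.3] M [-0.22  0.05 -0.18] gap 0.0313
tip [0.5953 0.1076 0.1424] in head mm [-6.6  0.7 -4. ] blade az 146.4
```

play_rows:
  motion:
    - {"linear":[0.1,0,0],"yaw":-0.12,"hand":-1}
    - {"linear":[0.1,0,0],"yaw":-0.12,"hand":-1}
    - {"linear":[0.1,0,0],"yaw":-0.12,"hand":-1}
    - {"linear":[0.1,0,0],"yaw":-0.12,"hand":-1}

```text
time_s: 14.95
ee_pos: [0.5929, 0.1069, 0.2803]
tcp_rot: [1.133, 1.554, 0.637]
ft_force: [-1.1, -0.0, 12.6]
finger_gap: 0.031
```

```bash
python3 -c "
from h import *
tiph(HL)"
```

```text
t 14.95 tcp [0.5929 0.1069 0.2803] jaw az 61.54 toolz az -28.46 down [ 0.013  0.01  -1.   ] j [  9.8  14.6  92.9   0.4  71.7 -51.9] F [-1.1 -0.  12.6] M [-0.09  0.13 -0.15] gap 0.031
tip [0.5947 0.1082 0.1428] in head mm [-7.1  1.2 -3.3] blade az 175.5
```

Blade at az ≈ 175° with a torque of 0.15 N·m. Going on until the stop is felt.

play_rows:
  motion:
    - {"linear":[0.1,0,0],"yaw":-0.1,"hand":-1}
    - {"linear":[0.1,0,0],"yaw":-0.1,"hand":-1}

```text
time_s: 15.15
ee_pos: [0.5928, 0.1068, 0.2802]
tcp_rot: [0.929, 1.555, 0.644]
ft_force: [-0.8, -1.1, 11.5]
finger_gap: 0.0311
```

```bash
python3 -c "
from h import *
tiph(HL)
im=r.snapshot('scene'); cv2.imwrite('pics/s15.png',im[:,:,::-1]);crop('pics/s15.png','pics/s15d.png',329,220,24,24,25)"
```

```text
t 15.15 tcp [0.5928 0.1068 0.2802] jaw az 73.65 toolz az -16.35 down [ 0.013  0.01  -1.   ] j [  9.8  14.6  92.9   0.4  71.7 -64. ] F [-0.8 -1.1 11.5] M [-0.13  0.11 -0.19] gap 0.0311
tip [0.5946 0.1082 0.1428] in head mm [-7.3  1.  -3.2] blade az 187.7
```

play_rows:
  motion:
    - {"linear":[-2.5,0,0],"yaw":0,"hand":-1}
    - {"linear":[-1,0,0],"yaw":0,"hand":-1}
    - {"linear":[0,0,0],"yaw":0,"hand":-1}

```text
time_s: 15.5
ee_pos: [0.5887, 0.1059, 0.3126]
tcp_rot: [1.589, 1.562, 1.314]
ft_force: [0.6, -0.2, -1.6]
finger_gap: 0.0314
```

```bash
python3 -c "
from h import *
tiph(HL)
im=r.snapshot('scene'); cv2.imwrite('pics/s16.png',im[:,:,::-1]);crop('pics/s16.png','pics/s16d.png',321,208,40,40,15)
a=cv2.imread('pics/s16d.png'); b=cv2.imread('pics/scene0.png')[215:255,321:361]
"
```

```text
t 15.5 tcp [0.5887 0.1059 0.3126] jaw az 74.24 toolz az -15.76 down [ 0.002  0.008 -1.   ] j [  9.8  13.3  90.5   0.4  76.  -64.6] F [ 0.6 -0.2 -1.6] M [-0.02 -0.15 -0.01] gap 0.0314
tip [0.589  0.107  0.1751] in head mm [ 3.5 -1.6 27.7] blade az 188.2
```

play_rows:
  motion:
    - {"linear":[-1.5,-4.2,0.1],"yaw":0,"hand":-1}
    - {"linear":[0,-4.6,0.1],"yaw":0,"hand":-1}
    - {"linear":[0,-4.4,0.1],"yaw":0,"hand":-1}
    - {"linear":[0,0,0],"yaw":0.145,"hand":-1}
    - {"linear":[0,0,0],"yaw":0.145,"hand":-1}
    - {"linear":[0,0,0],"yaw":0.145,"hand":-1}
    - {"linear":[0,0,0],"yaw":0.145,"hand":-1}
    - {"linear":[0,0,0],"yaw":0.145,"hand":-1}
    - {"linear":[0,0,0],"yaw":0.145,"hand":-1}

```text
time_s: 16.45
ee_pos: [0.5463, -0.027, 0.3108]
tcp_rot: [-2.325, 1.546, 2.793]
ft_force: [-0.1, -0.9, -1.0]
finger_gap: 0.0313
```

```bash
python3 -c "
from h import *
tiph(HR)
im=r.snapshot('top'); cv2.imwrite('pics/t17.png',im[:,:,::-1]);crop('pics/t17.png','pics/t17d.png',240,105,130,115,5)
"
```

```text
t 16.45 tcp [ 0.5463 -0.027   0.3108] jaw az 23.26 toolz az -66.76 down [-0.023  0.008 -1.   ] j [ -3.3   9.4  95.5   0.4  76.4 -26.6] F [-0.1 -0.9 -1. ] M [-0.07 -0.11 -0.02] gap 0.0313
tip [ 0.5431 -0.0258  0.1734] in head mm [-4.1 -9.7 29.8] blade az 137.3
```

```bash
cat >> h.py <<'E'
def slot(f,b,H):
    T=cv2.imread(f).astype(float).mean(2); t=np.round(b).astype(int); b=np.array(b)
    sub=cv2.resize(T[t[1]-12:t[1]+13,t[0]-12:t[0]+13],None,fx=8,fy=8,interpolation=cv2.INTER_CUBIC); best=[]
    for a in np.arange(-90,90,1):
        ss=np.linspace(-4,4,41); u=b[0]+ss*np.cos(np.radians(a)); v=b[1]-ss*np.sin(np.radians(a))
        px=((u-t[0]+12)+.5)*8-.5; py=((v-t[1]+12)+.5)*8-.5
        best.append(min(cv2.remap(sub,(px+o*np.sin(np.radians(a))).astype(np.float32)[None],(py+o*np.cos(np.radians(a))).astype(np.float32)[None],1).mean() for o in range(-8,9,2)))
    v2=np.array(best); aa=np.arange(-90,90,1.); w=np.clip(v2.min()+6-v2,0,None); a0=aa[v2.argmin()]; da=(aa-a0+90)%180-90; a=a0+(w*da).sum()/w.sum()
    pts=[onplane("top",b+s*np.array([np.cos(np.radians(a)),-np.sin(np.radians(a))]),H,N) for s in(-4,4)]
    e=pts[0]-pts[1]; print("img",a.round(1),"theta",np.degrees(np.arctan2(-(e@X),e@Y)).round(1)," hor az",np.degrees(np.arctan2(e[1],e[0])).round(1),"min",v2.min().round(1),"mean",v2.mean().round(1))
E
python3 -c "
from h import *
slot('pics/t17.png',(281.5,159.5),HL); slot('pics/top0.png',(281.5,159.5),HL)
crop('pics/t17.png','pics/t17e.png',266,144,32,32,18)"
```

```text
img 56.9 theta 69.7  hor az 141.4 min 89.4 mean 105.9
img 16.7 theta 32.1  hor az 103.1 min 102.9 mean 119.8
```

The left cam's slot has turned from θ≈32° to about 70° (image line (198,295)→(225,255)). It needs about 20° more, so I'll come back to it. First the right cam, starting from the offsets learned on the left.

play_rows:
  motion:
    - {"linear":[0,0,0],"yaw":0.135,"hand":-1}
    - {"linear":[0,0,0],"yaw":0.135,"hand":-1}
    - {"linear":[0,0,0],"yaw":0.135,"hand":-1}
    - {"linear":[0,0,0],"yaw":0.1,"hand":-1}
    - {"linear":[0,0,0],"yaw":0,"hand":-1}

```text
time_s: 17.0
ee_pos: [0.5425, -0.0266, 0.3037]
tcp_rot: [-1.715, 1.534, 2.885]
ft_force: [-1.0, -0.5, -1.9]
finger_gap: 0.0312
```

```bash
cat >> h.py <<'E'
def tipgo(xy,ztcp=None):
    o,M=st(0); tip=o['ee_pos']+M[:,0]*0.1375; d=np.append(np.array(xy)-tip[:2],0 if ztcp is None else ztcp-o['ee_pos'][2]); print("move cm",(M.T@d*100).round(2))
E
python3 -c "
from h import *
tiph(HR); tipgo((.5594,-.0205),.295)"
```

```text
t 17.0 tcp [ 0.5425 -0.0266  0.3037] jaw az -6.43 toolz az -96.44 down [-0.035  0.009 -0.999] j [-3.2  9.8 96.   0.4 76.2  3.1] F [-1.  -0.5 -1.9] M [-0.06 -0.08  0.07] gap 0.0312
tip [ 0.5376 -0.0253  0.1663] in head mm [-12.2 -10.8  26.1] blade az 107.6
move cm [ 0.8   2.14 -0.72]
```

play_rows:
  motion:
    - {"linear":[-0.2,1.1,-0.35],"yaw":0,"hand":-1}
    - {"linear":[-0.2,1.1,-0.35],"yaw":0,"hand":-1}
    - {"linear":[0,0,0],"yaw":0,"hand":-1}

```text
time_s: 17.3
ee_pos: [0.5666, -0.0216, 0.3057]
tcp_rot: [-1.719, 1.532, 2.892]
ft_force: [0.0, 0.6, -1.1]
finger_gap: 0.0311
```

```bash
python3 -c "
from h import *
tiph(HR); tipgo((.5594,-.0205),.295)
im=r.snapshot('scene'); cv2.imwrite('pics/s18.png',im[:,:,::-1]);crop('pics/s18.png','pics/s18d.png',282,175,40,40,15)
print((proj('scene',HR)[0]-[282,175]+.5)*15)
o,M=st(0);tip=o['ee_pos']+M[:,0]*.1375; print('tip pred',(proj('scene',tip)[0]-[282,175]+.5)*15)
for h in (.01,.015,.02): print('over head',h,(proj('scene',HR+[0,0,h])[0]-[282,175]+.5)*15)"
```

```text
t 17.3 tcp [ 0.5666 -0.0216  0.3057] jaw az -5.83 toolz az -95.84 down [-0.037  0.01  -0.999] j [-2.6 12.  93.   0.5 77.1  3.1] F [ 0.   0.6 -1.1] M [ 0.01 -0.14 -0.01] gap 0.0311
tip [ 0.5615 -0.0203  0.1683] in head mm [ 7.8  0.6 17.7] blade az 108.2
move cm [ 1.08 -0.16  0.05]
[311.45077023 421.97106645]
tip pred [319.57389866 347.97601353]
over head 0.01 [310.03928595 386.95788899]
over head 0.015 [309.3261045  369.26067893]
over head 0.02 [308.60789522 351.43457568]
```

play_rows:
  motion:
    - {"linear":[1.0,-0.15,0],"yaw":0,"hand":-1}
    - {"linear":[0.7,0,0],"yaw":0,"hand":-1}
    - {"linear":[0.3,0,0],"yaw":0,"hand":-1}
    - {"linear":[0.2,0,0],"yaw":0,"hand":-1}
    - {"linear":[0.15,0,0],"yaw":0,"hand":-1}

```text
time_s: 17.85
ee_pos: [0.5637, -0.0211, 0.2804]
tcp_rot: [-1.729, 1.533, 2.884]
ft_force: [-0.6, 0.9, 10.2]
finger_gap: 0.0313
```

```bash
python3 -c "
from h import *
tiph(HR)"
```

```text
t 17.85 tcp [ 0.5637 -0.0211  0.2804] jaw az -5.71 toolz az -95.72 down [-0.037  0.01  -0.999] j [-2.6 12.8 95.3  0.5 74.1  3. ] F [-0.6  0.9 10.2] M [0.07 0.15 0.05] gap 0.0313
tip [ 0.5586 -0.0198  0.143 ] in head mm [-6.7  0.3 -3.2] blade az 108.3
```

play_rows:
  motion:
    - {"linear":[0.1,0,0],"yaw":-0.13,"hand":-1}
    - {"linear":[0.1,0,0],"yaw":-0.13,"hand":-1}
    - {"linear":[0.1,0,-0.05],"yaw":-0.13,"hand":-1}
    - {"linear":[0.1,0.05,-0.08],"yaw":-0.13,"hand":-1}
    - {"linear":[0.1,0.06,-0.08],"yaw":-0.13,"hand":-1}

```text
time_s: 18.35
ee_pos: [0.5641, -0.0202, 0.2814]
tcp_rot: [-2.349, 1.537, 2.935]
ft_force: [-1.8, -1.9, 6.9]
finger_gap: 0.0312
```

```bash
python3 -c "
from h import *
tiph(HR)"
```

```text
t 18.35 tcp [ 0.5641 -0.0202  0.2814] jaw az 32.8 toolz az -57.23 down [-0.033  0.007 -0.999] j [ -2.4  12.6  95.3   0.3  74.  -35.3] F [-1.8 -1.9  6.9] M [-0.83  0.76 -0.09] gap 0.0312
tip [ 0.5595 -0.0193  0.1439] in head mm [-5.6  1.1 -2.8] blade az 146.8
```

play_rows:
  motion:
    - {"linear":[0.1,0.14,-0.12],"yaw":-0.13,"hand":-1}
    - {"linear":[0.1,0.15,-0.1],"yaw":-0.13,"hand":-1}
    - {"linear":[0.1,0.18,-0.06],"yaw":-0.13,"hand":-1}
    - {"linear":[0.1,0.2,-0.04],"yaw":-0.13,"hand":-1}

```text
time_s: 18.75
ee_pos: [0.5643, -0.0182, 0.2818]
tcp_rot: [-2.589, 1.536, -3.045]
ft_force: [-3.8, -3.2, 8.3]
finger_gap: 0.0313
```

```bash
python3 -c "
from h import *
tiph(HR)"
```

```text
t 18.75 tcp [ 0.5643 -0.0182  0.2818] jaw az 63.88 toolz az -26.15 down [-0.035 -0.003 -0.999] j [ -1.8  12.7  95.2  -0.3  74.1 -65.6] F [-3.8 -3.2  8.3] M [-1.25  1.17  0.  ] gap 0.0313
tip [ 0.5595 -0.0186  0.1444] in head mm [-5.5  1.7 -2.3] blade az 177.9
```

play_rows:
  motion:
    - {"linear":[0.1,0.25,0],"yaw":-0.12,"hand":-1}
    - {"linear":[0.1,0.25,0.03],"yaw":-0.12,"hand":-1}
    - {"linear":[0.1,0.3,0.06],"yaw":-0.05,"hand":-1}

```text
time_s: 19.05
ee_pos: [0.5649, -0.0154, 0.2817]
tcp_rot: [-2.671, 1.53, -2.821]
ft_force: [-4.3, -5.9, 7.5]
finger_gap: 0.0313
```

```bash
python3 -c "
from h import *
tiph(HR)
im=r.snapshot('scene'); cv2.imwrite('pics/s19.png',im[:,:,::-1]);crop('pics/s19.png','pics/s19d.png',282,175,40,40,15)"
```

```text
t 19.05 tcp [ 0.5649 -0.0154  0.2817] jaw az 81.41 toolz az -8.62 down [-0.039 -0.013 -0.999] j [ -1.2  12.9  95.   -0.8  74.4 -82.4] F [-4.3 -5.9  7.5] M [-2.07  1.46  0.01] gap 0.0313
tip [ 0.5596 -0.0172  0.1444] in head mm [-5.8  3.1 -2.1] blade az 195.4
```

play_rows:
  motion:
    - {"linear":[-2.0,-0.3,0.5],"yaw":0,"hand":-1}
    - {"linear":[-0.2,0,0],"yaw":0.145,"hand":-1}
    - {"linear":[-0.1,0,0],"yaw":0.145,"hand":-1}
    - {"linear":[-0.1,0,0],"yaw":0.145,"hand":-1}
    - {"linear":[-0.1,0,0],"yaw":0.145,"hand":-1}
    - {"linear":[-0.1,0,0],"yaw":0.145,"hand":-1}
    - {"linear":[-0.1,0,0],"yaw":0.145,"hand":-1}

```text
time_s: 19.8
ee_pos: [0.5688, -0.02, 0.31]
tcp_rot: [-1.749, 1.527, -2.793]
ft_force: [-0.0, 0.7, -1.6]
finger_gap: 0.031
```

```bash
python3 -c "
from h import *
tiph(HR)
im=r.snapshot('scene'); cv2.imwrite('pics/s20.png',im[:,:,::-1]);crop('pics/s20.png','pics/s20d.png',282,175,40,40,15)
im=r.snapshot('top'); cv2.imwrite('pics/t20.png',im[:,:,::-1]);crop('pics/t20.png','pics/t20d.png',270,140,80,60,8)"
```

```text
t 19.8 tcp [ 0.5688 -0.02    0.31  ] jaw az 30.18 toolz az -59.84 down [-0.041 -0.015 -0.999] j [ -1.6  12.2  92.3  -0.9  77.8 -31.5] F [-0.   0.7 -1.6] M [ 0.04 -0.17  0.  ] gap 0.031
tip [ 0.5631 -0.022   0.1726] in head mm [11.6 -0.6 20.5] blade az 144.2
```

```bash
python3 -c "
from h import *
for th in range(0,91,10):
  s=np.cos(np.radians(th))*Y-np.sin(np.radians(th))*X
  out=[]
  for H,o in((HR,(282,175)),(HL,(321,208))):
    a,b=proj('scene',[H-s*.0128,H+s*.0128]); out+= [((a-o+.5)*15).round(0),((b-o+.5)*15).round(0)]
  print(th,*out)
a=cv2.imread('pics/scene0.png')[194:212,292:312]; b=cv2.imread('pics/s20.png')[194:212,292:312]
cv2.imwrite('pics/c21.png',np.hstack([cv2.resize(x,None,fx=18,fy=18,interpolation=2) for x in(a,b)]))
"
```

```text
0 [258. 378.] [366. 466.] [252. 355.] [370. 452.]
10 [250. 382.] [373. 462.] [244. 360.] [377. 447.]
20 [244. 387.] [379. 457.] [239. 366.] [382. 440.]
30 [240. 393.] [383. 451.] [236. 373.] [385. 433.]
40 [238. 400.] [384. 444.] [235. 381.] [386. 425.]
50 [239. 408.] [384. 436.] [237. 390.] [384. 416.]
60 [241. 416.] [381. 428.] [240. 400.] [380. 407.]
70 [246. 424.] [376. 420.] [246. 409.] [374. 397.]
80 [253. 433.] [369. 411.] [254. 418.] [366. 388.]
90 [262. 441.] [360. 404.] [264. 427.] [357. 380.]
```

play_rows:
  motion:
    - {"linear":[0,0,0],"yaw":0.1,"hand":-1}
    - {"linear":[0,0,0],"yaw":0.1,"hand":-1}

```text
time_s: 20.1
ee_pos: [0.5686, -0.0201, 0.31]
tcp_rot: [-1.556, 1.527, -2.791]
ft_force: [-0.7, 0.4, -1.9]
finger_gap: 0.0314
```

```bash
python3 -c "
from h import *
tiph(HR); tipgo((.565,-.0241),.292)"
```

```text
t 20.1 tcp [ 0.5686 -0.0201  0.31  ] jaw az 19.24 toolz az -70.76 down [-0.041 -0.015 -0.999] j [ -1.6  12.2  92.3  -0.9  77.8 -20.6] F [-0.7  0.4 -1.9] M [ 0.01 -0.16  0.04] gap 0.0314
tip [ 0.563  -0.0222  0.1726] in head mm [11.5 -0.8 20.6] blade az 133.2
move cm [1.79 0.21 0.25]
```

play_rows:
  motion:
    - {"linear":[0.9,0.2,0.25],"yaw":0,"hand":-1}
    - {"linear":[0.6,0,0],"yaw":0,"hand":-1}
    - {"linear":[0.35,0,0],"yaw":0,"hand":-1}
    - {"linear":[0.25,0,0],"yaw":0,"hand":-1}
    - {"linear":[0.15,0,0],"yaw":0,"hand":-1}

```text
time_s: 20.6
ee_pos: [0.5712, -0.0224, 0.2891]
tcp_rot: [-1.551, 1.529, -2.768]
ft_force: [-4.3, 0.1, 16.0]
finger_gap: 0.031
```

```bash
python3 -c "
from h import *
tiph(HR)"
```

```text
t 20.6 tcp [ 0.5712 -0.0224  0.2891] jaw az 20.29 toolz az -69.71 down [-0.038 -0.015 -0.999] j [ -1.8  13.1  93.7  -1.   75.4 -21.8] F [-4.3  0.1 16. ] M [ 0.07  1.55 -0.06] gap 0.031
tip [ 0.5659 -0.0245  0.1517] in head mm [ 4.7 -2.2  0.5] blade az 134.3
```

play_rows:
  motion:
    - {"linear":[0.08,-0.1,0.0],"yaw":0.06,"hand":-1}
    - {"linear":[0.1,-0.15,0],"yaw":0.04,"hand":-1}
    - {"linear":[0.1,0,0],"yaw":-0.08,"hand":-1}

```text
time_s: 20.9
ee_pos: [0.5701, -0.0224, 0.2896]
tcp_rot: [-1.526, 1.535, -2.757]
ft_force: [-2.6, -1.5, 9.3]
finger_gap: 0.0309
```

```bash
python3 -c "
from h import *
tiph(HR)
im=r.snapshot('scene'); cv2.imwrite('pics/s22.png',im[:,:,::-1]);crop('pics/s22.png','pics/s22d.png',282,175,40,40,15)"
```

```text
t 20.9 tcp [ 0.5701 -0.0224  0.2896] jaw az 19.42 toolz az -70.58 down [-0.033 -0.013 -0.999] j [ -1.9  12.8  94.   -0.9  75.1 -21.1] F [-2.6 -1.5  9.3] M [-0.13  0.85 -0.03] gap 0.0309
tip [ 0.5655 -0.0243  0.1522] in head mm [ 4.6 -2.1  1.2] blade az 133.4
```

play_rows:
  motion:
    - {"linear":[-0.3,-0.18,0.09],"yaw":0,"hand":-1}
    - {"linear":[0.25,0,0],"yaw":0,"hand":-1}
    - {"linear":[0.2,0,0],"yaw":0,"hand":-1}
    - {"linear":[0.15,0,0],"yaw":0,"hand":-1}

```text
time_s: 21.35
ee_pos: [0.5692, -0.0241, 0.2888]
tcp_rot: [-1.507, 1.537, -2.725]
ft_force: [-4.1, 0.1, 17.4]
finger_gap: 0.0312
```

```bash
python3 -c "
from h import *
tiph(HR)"
```

```text
t 21.35 tcp [ 0.5692 -0.0241  0.2888] jaw az 20.22 toolz az -69.77 down [-0.031 -0.014 -0.999] j [ -2.   12.7  94.3  -0.9  74.8 -22. ] F [-4.1  0.1 17.4] M [0.11 1.34 0.  ] gap 0.0312
tip [ 0.565  -0.0259  0.1514] in head mm [ 4.2 -3.8  0.4] blade az 134.2
```

play_rows:
  motion:
    - {"linear":[-0.1,0,-0.18],"yaw":0,"hand":-1}
    - {"linear":[0.12,0,-0.12],"yaw":0,"hand":-1}
    - {"linear":[0.15,0,-0.06],"yaw":0,"hand":-1}
    - {"linear":[0.2,0,0],"yaw":0,"hand":-1}

```text
time_s: 21.75
ee_pos: [0.5691, -0.021, 0.2887]
tcp_rot: [-1.413, 1.541, -2.629]
ft_force: [-4.4, -0.9, 20.7]
finger_gap: 0.0315
```

```bash
python3 -c "
from h import *
tiph(HR)
im=r.snapshot('scene'); cv2.imwrite('pics/s23.png',im[:,:,::-1]);crop('pics/s23.png','pics/s23d.png',282,175,40,40,15)"
```

```text
t 21.75 tcp [ 0.5691 -0.021   0.2887] jaw az 20.31 toolz az -69.69 down [-0.026 -0.015 -1.   ] j [ -1.7  12.5  94.5  -0.9  74.4 -21.8] F [-4.4 -0.9 20.7] M [-0.14  1.68 -0.01] gap 0.0315
tip [ 0.5655 -0.023   0.1513] in head mm [ 3.9 -0.9  0.5] blade az 134.3
```

play_rows:
  motion:
    - {"linear":[-0.5,-0.15,-0.35],"yaw":0,"hand":-1}
    - {"linear":[0,-0.18,-0.41],"yaw":0,"hand":-1}
    - {"linear":[0.5,0,0],"yaw":0,"hand":-1}
    - {"linear":[0.5,0,0],"yaw":0,"hand":-1}
    - {"linear":[0.2,0,0],"yaw":0,"hand":-1}

```text
time_s: 22.3
ee_pos: [0.5639, -0.0147, 0.2849]
tcp_rot: [-1.326, 1.544, -2.541]
ft_force: [-7.2, 0.1, 25.7]
finger_gap: 0.0312
```

```bash
python3 -c "
from h import *
tiph(HR);tipgo((.5598,-.0170))"
```

```text
t 22.3 tcp [ 0.5639 -0.0147  0.2849] jaw az 20.37 toolz az -69.62 down [-0.022 -0.015 -1.   ] j [ -1.1  12.   95.6  -0.9  73.6 -21.2] F [-7.2  0.1 25.7] M [-0.2   2.27 -0.03] gap 0.0312
tip [ 0.5608 -0.0167  0.1475] in head mm [-3.4  3.9  0.1] blade az 134.4
move cm [ 0.   -0.11 -0.01]
```

play_rows:
  motion:
    - {"linear":[-0.1,-0.15,0.07],"yaw":0,"hand":-1}
    - {"linear":[0.1,-0.1,0.05],"yaw":0,"hand":-1}
    - {"linear":[0.15,-0.05,0.02],"yaw":0,"hand":-1}
    - {"linear":[0.15,0,0],"yaw":0,"hand":-1}

```text
time_s: 22.7
ee_pos: [0.5615, -0.0172, 0.2817]
tcp_rot: [-1.298, 1.545, -2.513]
ft_force: [-0.9, -0.2, 8.5]
finger_gap: 0.0311
```

```bash
python3 -c "
from h import *
tiph(HR)"
```

```text
t 22.7 tcp [ 0.5615 -0.0172  0.2817] jaw az 20.4 toolz az -69.59 down [-0.021 -0.015 -1.   ] j [ -1.3  11.9  96.1  -0.9  73.1 -21.5] F [-0.9 -0.2  8.5] M [-0.09  0.23 -0.05] gap 0.0311
tip [ 0.5586 -0.0193  0.1443] in head mm [-6.2  0.8 -2.1] blade az 134.4
```

play_rows:
  motion:
    - {"linear":[-0.02,0.05,0.2],"yaw":0,"hand":-1}
    - {"linear":[0.02,0.05,0.15],"yaw":0,"hand":-1}
    - {"linear":[0.1,0.12,-0.05],"yaw":-0.1,"hand":-1}

```text
time_s: 23.0
ee_pos: [0.5632, -0.0177, 0.281]
tcp_rot: [-1.586, 1.543, -2.7]
ft_force: [-5.8, -1.0, 19.2]
finger_gap: 0.0317
```

```bash
python3 -c "
from h import *
tiph(HR)"
```

```text
t 23.0 tcp [ 0.5632 -0.0177  0.281 ] jaw az 26.15 toolz az -63.86 down [-0.025 -0.012 -1.   ] j [ -1.5  12.2  95.8  -0.7  73.3 -27.4] F [-5.8 -1.  19.2] M [-0.43  1.94 -0.16] gap 0.0317
tip [ 0.5598 -0.0193  0.1435] in head mm [-5.5  1.1 -3.3] blade az 140.1
```

play_rows:
  motion:
    - {"linear":[0.05,0.18,-0.07],"yaw":-0.13,"hand":-1}
    - {"linear":[0.05,0.18,-0.07],"yaw":-0.13,"hand":-1}
    - {"linear":[0.05,0.18,-0.07],"yaw":-0.13,"hand":-1}
    - {"linear":[0.05,0.18,-0.07],"yaw":-0.13,"hand":-1}

```text
time_s: 23.4
ee_pos: [0.564, -0.0157, 0.2811]
tcp_rot: [-1.976, 1.533, -2.55]
ft_force: [-2.7, -4.2, 12.9]
finger_gap: 0.0316
```

```bash
python3 -c "
from h import *
tiph(HR)"
```

```text
t 23.4 tcp [ 0.564  -0.0157  0.2811] jaw az 57.14 toolz az -32.89 down [-0.032 -0.021 -0.999] j [ -1.   12.5  95.5  -1.3  73.8 -57.7] F [-2.7 -4.2 12.9] M [-1.47  1.32 -0.02] gap 0.0316
tip [ 0.5597 -0.0186  0.1437] in head mm [-5.7  1.8 -3. ] blade az 171.1
```

play_rows:
  motion:
    - {"linear":[0.1,-0.1,0],"yaw":-0.13,"hand":-1}
    - {"linear":[0.1,0,0],"yaw":-0.13,"hand":-1}
    - {"linear":[0.12,0,0],"yaw":-0.13,"hand":-1}
    - {"linear":[0.12,0,0],"yaw":-0.13,"hand":-1}

```text
time_s: 23.8
ee_pos: [0.5639, -0.0159, 0.2813]
tcp_rot: [-2.518, 1.536, -2.551]
ft_force: [-4.9, 1.4, 15.6]
finger_gap: 0.0314
```

```bash
python3 -c "
from h import *
tiph(HR)"
```

```text
t 23.8 tcp [ 0.5639 -0.0159  0.2813] jaw az 88.17 toolz az -1.87 down [-0.029 -0.02  -0.999] j [ -1.   12.4  95.5  -1.2  73.7 -88.8] F [-4.9  1.4 15.6] M [ 0.38  1.52 -0.05] gap 0.0314
tip [ 0.5599 -0.0186  0.1439] in head mm [-5.5  1.8 -2.9] blade az 202.2
```

```bash
python3 -c "
from h import *
im=r.snapshot('scene'); cv2.imwrite('pics/s24.png',im[:,:,::-1]);crop('pics/s24.png','pics/s24d.png',282,175,40,40,15)"
```

play_rows:
  motion:
    - {"linear":[-2.5,0,0],"yaw":0,"hand":-1}
    - {"linear":[-1.5,3,0],"yaw":0,"hand":-1}
    - {"linear":[0,5,0],"yaw":0,"hand":-1}
    - {"linear":[0,5,0],"yaw":0,"hand":-1}

```text
time_s: 24.25
ee_pos: [0.5677, 0.1131, 0.317]
tcp_rot: [-2.541, 1.533, -2.57]
ft_force: [0.2, 1.0, -1.4]
finger_gap: 0.0311
```

```bash
python3 -c "
from h import *
tiph(HL)
im=r.snapshot('top'); cv2.imwrite('pics/t25.png',im[:,:,::-1]);crop('pics/t25.png','pics/t25d.png',240,105,130,115,5)
im=r.snapshot('scene'); cv2.imwrite('pics/s25.png',im[:,:,::-1]);crop('pics/s25.png','pics/s25d.png',285,165,80,80,7)
slot('pics/t25.png',(331.1,172.6),HR);slot('pics/top0.png',(331.1,172.6),HR)"
```

```text
t 24.25 tcp [0.5677 0.1131 0.317 ] jaw az 88.34 toolz az -1.7 down [-0.032 -0.021 -0.999] j [ 11.6  12.7  90.8  -0.8  78.6 -76.5] F [ 0.2  1.  -1.4] M [ 0.14 -0.2  -0.05] gap 0.0311
tip [0.5633 0.1103 0.1796] in head mm [-17.   -5.5  43.7] blade az 202.3
img 47.1 theta 63.3  hor az 134.4 min 82.1 mean 88.2
img 21.1 theta 37.6  hor az 108.3 min 105.5 mean 121.0
```

The vertical driver turned both cams to θ ≈ 60–70° and then cammed out, because of the 28° slope. New plan: with the tip captured in the slot, loosen the grip and pivot the driver towards the cover's normal, then finish the turn by orbiting. I'll start with the left cam.

play_rows:
  motion:
    - {"linear":[0,0,0],"yaw":0.147,"hand":-1}
    - {"linear":[0,0,0],"yaw":0.147,"hand":-1}
    - {"linear":[0,0,0],"yaw":0.147,"hand":-1}
    - {"linear":[0,0,0],"yaw":0.147,"hand":-1}
    - {"linear":[0,0,0],"yaw":0.147,"hand":-1}
    - {"linear":[0,0,0],"yaw":0.147,"hand":-1}
    - {"linear":[0,0,0],"yaw":0.147,"hand":-1}

```text
time_s: 25.05
ee_pos: [0.5654, 0.1164, 0.308]
tcp_rot: [-1.594, 1.523, -2.666]
ft_force: [-0.2, -0.5, -1.1]
finger_gap: 0.0316
```

```bash
python3 -c "
from h import *
tiph(HL);tipgo((.5950,.1080),.290)"
```

```text
t 25.05 tcp [0.5654 0.1164 0.308 ] jaw az 28.6 toolz az -61.41 down [-0.043 -0.022 -0.999] j [ 11.9  13.2  91.2  -0.7  78.2 -16.5] F [-0.2 -0.5 -1.1] M [ 0.03 -0.15  0.03] gap 0.0316
tip [0.5595 0.1134 0.1706] in head mm [-25.2  -3.6  37.9] blade az 142.6
move cm [1.66 2.94 2.17]
```

play_rows:
  motion:
    - {"linear":[0,1.5,1.1],"yaw":0,"hand":-1}
    - {"linear":[0.3,1.45,1.05],"yaw":0,"hand":-1}
    - {"linear":[0.3,0,0],"yaw":0,"hand":-1}

```text
time_s: 25.35
ee_pos: [0.602, 0.1098, 0.2977]
tcp_rot: [-1.6, 1.52, -2.677]
ft_force: [0.1, 0.2, -1.5]
finger_gap: 0.0314
```

```bash
python3 -c "
from h import *
tiph(HL);tipgo((.5950,.1080),.284)
im=r.snapshot('scene'); cv2.imwrite('pics/s26.png',im[:,:,::-1]);crop('pics/s26.png','pics/s26d.png',321,208,40,40,15)"
```

```text
t 25.35 tcp [0.602  0.1098 0.2977] jaw az 28.3 toolz az -61.7 down [-0.045 -0.023 -0.999] j [ 10.7  17.   87.6  -0.8  78.3 -17.5] F [ 0.1  0.2 -1.5] M [-0.01 -0.2  -0.05] gap 0.0314
tip [0.5958 0.1066 0.1604] in head mm [ 2.4 -0.1 11.6] blade az 142.3
move cm [ 1.37  0.06 -0.16]
```

play_rows:
  motion:
    - {"linear":[0.6,0,0.1],"yaw":0,"hand":-1}
    - {"linear":[0.5,0,0],"yaw":0,"hand":-1}
    - {"linear":[0.3,0,0],"yaw":0,"hand":-1}
    - {"linear":[0.2,0,0],"yaw":0,"hand":-1}

```text
time_s: 25.8
ee_pos: [0.6002, 0.1092, 0.28]
tcp_rot: [-1.638, 1.52, -2.713]
ft_force: [-0.2, 1.0, 12.7]
finger_gap: 0.0311
```

```bash
python3 -c "
from h import *
tiph(HL)"
```

```text
t 25.8 tcp [0.6002 0.1092 0.28  ] jaw az 28.36 toolz az -61.65 down [-0.046 -0.021 -0.999] j [ 10.6  17.5  89.1  -0.7  76.3 -17.6] F [-0.2  1.  12.7] M [0.12 0.28 0.01] gap 0.0311
tip [0.5939 0.1063 0.1427] in head mm [-7.4 -0.9 -3.2] blade az 142.4
```

play_rows:
  motion:
    - {"linear":[0,0,0],"yaw":0,"hand":-1}
    - {"linear":[0.05,0,-0.6],"yaw":0,"hand":-1}
    - {"linear":[0.06,0,-1.0],"yaw":0,"hand":-1}
    - {"linear":[0.12,0,-1.0],"yaw":0,"hand":-1}
  squeeze: 6

```text
time_s: 26.2
ee_pos: [0.5872, 0.1325, 0.2785]
tcp_rot: [-1.606, 1.521, -2.682]
ft_force: [0.6, 0.4, 0.3]
finger_gap: 0.0318
```

```bash
python3 -c "
from h import *
tiph(HL)
im=r.snapshot('scene'); cv2.imwrite('pics/s27.png',im[:,:,::-1]);crop('pics/s27.png','pics/s27d.png',300,170,80,80,7)"
```

```text
t 26.2 tcp [0.5872 0.1325 0.2785] jaw az 28.33 toolz az -61.68 down [-0.044 -0.022 -0.999] j [ 13.   16.7  90.3  -0.7  75.7 -15.2] F [0.6 0.4 0.3] M [-0.01 -0.48 -0.  ] gap 0.0318
tip [0.5811 0.1295 0.1411] in head mm [-24.7  17.9   4.2] blade az 142.3
```

The driver pivots in the grip with its tip still in the head at about (310,455) in the crop. Continuing.

play_rows:
  motion:
    - {"linear":[0.18,0,-1.0],"yaw":0,"hand":-1}
    - {"linear":[0.24,0,-1.0],"yaw":0,"hand":-1}
    - {"linear":[0.3,0,-1.0],"yaw":0,"hand":-1}

```text
time_s: 26.55
ee_pos: [0.5707, 0.1623, 0.2709]
tcp_rot: [-1.617, 1.522, -2.693]
ft_force: [0.6, -0.4, -0.3]
finger_gap: 0.0316
```

```bash
python3 -c "
from h import *
tiph(HL)
im=r.snapshot('scene'); cv2.imwrite('pics/s28.png',im[:,:,::-1]);crop('pics/s28.png','pics/s28d.png',300,170,80,80,7)"
```

```text
t 26.55 tcp [0.5707 0.1623 0.2709] jaw az 28.39 toolz az -61.62 down [-0.044 -0.021 -0.999] j [ 16.   16.3  91.9  -0.5  74.6 -12.2] F [ 0.6 -0.4 -0.3] M [-0.03 -0.45  0.11] gap 0.0316
tip [0.5646 0.1594 0.1336] in head mm [-49.4  42.1   8.8] blade az 142.4
```

play_rows:
  motion:
    - {"linear":[0,0,0],"yaw":0,"hand":-1}
    - {"linear":[0.15,0,0.15],"yaw":0,"hand":-1}
    - {"linear":[0.15,0,0.15],"yaw":0,"hand":-1}
    - {"linear":[0.1,0,0.1],"yaw":0,"hand":-1}
  squeeze: 60

```text
time_s: 27.0
ee_pos: [0.5716, 0.1615, 0.2676]
tcp_rot: [-1.674, 1.523, -2.748]
ft_force: [-3.2, 5.0, 12.8]
finger_gap: 0.0313
```

```bash
python3 -c "
from h import *
tiph(HL)
im=r.snapshot('scene'); cv2.imwrite('pics/s29.png',im[:,:,::-1]);crop('pics/s29.png','pics/s29d.png',325,215,30,30,20)"
```

```text
t 27.0 tcp [0.5716 0.1615 0.2676] jaw az 28.49 toolz az -61.52 down [-0.044 -0.018 -0.999] j [ 15.8  16.5  92.   -0.3  74.2 -12.6] F [-3.2  5.  12.8] M [ 0.71  0.75 -0.14] gap 0.0313
tip [0.5655 0.1589 0.1302] in head mm [-50.1  41.9   5.4] blade az 142.5
```

play_rows:
  motion:
    - {"linear":[0.07,-0.75,0.05],"yaw":-0.12,"hand":-1}
    - {"linear":[0.07,-0.75,0.05],"yaw":-0.12,"hand":-1}
    - {"linear":[0.07,-0.75,0.05],"yaw":-0.12,"hand":-1}

```text
time_s: 27.35
ee_pos: [0.5549, 0.148, 0.2687]
tcp_rot: [-2.121, 1.526, -2.826]
ft_force: [0.1, 1.6, 4.0]
finger_gap: 0.031
```

```bash
python3 -c "
from h import *
tiph(HL)
o,M=st(0);d=o['ee_pos'][:2]-HL[:2];print('rad',np.hypot(*d),np.degrees(np.arctan2(d[1],d[0])))
im=r.snapshot('scene'); cv2.imwrite('pics/s30.png',im[:,:,::-1]);crop('pics/s30.png','pics/s30d.png',325,215,30,30,20)"
```

```text
t 27.35 tcp [0.5549 0.148  0.2687] jaw az 49.62 toolz az -40.43 down [-0.043 -0.014 -0.999] j [ 14.9  14.5  94.5  -0.2  73.6 -34.7] F [0.1 1.6 4. ] M [ 0.39 -0.42 -0.07] gap 0.031
tip [0.549  0.146  0.1314] in head mm [-60.5  25.   12.2] blade az 163.6
rad 0.061024846786088924 136.29925413247196
```

play_rows:
  motion:
    - {"linear":[0.15,-0.75,0.1],"yaw":-0.12,"hand":-1}
    - {"linear":[0.15,-0.75,0.1],"yaw":-0.12,"hand":-1}
    - {"linear":[0.15,-0.75,0.1],"yaw":-0.12,"hand":-1}

```text
time_s: 27.7
ee_pos: [0.5444, 0.1278, 0.269]
tcp_rot: [-2.585, 1.527, -2.921]
ft_force: [-3.6, 0.9, 11.6]
finger_gap: 0.0311
```

```bash
cat >> h.py <<'E'
def orb(H,tag,x0,y0):
    tiph(H)
    o,M=st(0);d=o['ee_pos'][:2]-H[:2];print('rad',np.hypot(*d).round(4),'az',np.degrees(np.arctan2(d[1],d[0])).round(1))
    f=o['ft_force']; rr=H-o['ee_pos']; 
    im=r.snapshot('scene'); cv2.imwrite(f'pics/{tag}.png',im[:,:,::-1]);crop(f'pics/{tag}.png',f'pics/{tag}d.png',x0,y0,30,30,20)
E
python3 -c "
from h import *
orb(HL,'s31',325,215)"
```

```text
t 27.7 tcp [0.5444 0.1278 0.269 ] jaw az 70.78 toolz az -19.27 down [-0.042 -0.01  -0.999] j [ 13.1  13.   96.4   0.   73.1 -57.7] F [-3.6  0.9 11.6] M [ 0.2   0.71 -0.22] gap 0.0311
tip [0.5386 0.1265 0.1316] in head mm [-64.5   3.4  14.6] blade az 184.8
rad 0.0589 az 158.0
```

play_rows:
  motion:
    - {"linear":[0.15,-0.7,0.1],"yaw":-0.12,"hand":-1}
    - {"linear":[0.15,-0.7,0.1],"yaw":-0.12,"hand":-1}

```text
time_s: 27.95
ee_pos: [0.5415, 0.1138, 0.269]
tcp_rot: [-2.911, 1.527, -2.999]
ft_force: [-5.2, 1.8, 13.0]
finger_gap: 0.0312
```

```bash
python3 -c "
from h import *
orb(HL,'s32',325,215)"
```

```text
t 27.95 tcp [0.5415 0.1138 0.269 ] jaw az 84.94 toolz az -5.08 down [-0.043 -0.006 -0.999] j [ 11.6  12.5  97.1   0.2  72.9 -73.4] F [-5.2  1.8 13. ] M [ 0.62  1.   -0.33] gap 0.0312
tip [0.5356 0.1129 0.1316] in head mm [-63.8 -10.5  14.2] blade az 198.9
rad 0.058 az 172.1
```

play_rows:
  motion:
    - {"linear":[0.12,-0.7,0.1],"yaw":-0.12,"hand":-1}
    - {"linear":[0.12,-0.6,0.1],"yaw":-0.1,"hand":-1}

```text
time_s: 28.2
ee_pos: [0.5415, 0.1007, 0.2687]
tcp_rot: [3.063, 1.524, -3.082]
ft_force: [-6.0, 2.6, 10.3]
finger_gap: 0.0314
```

```bash
python3 -c "
from h import *
orb(HL,'s33',325,215)"
```

```text
t 28.2 tcp [0.5415 0.1007 0.2687] jaw az 97.92 toolz az 7.93 down [-0.046 -0.003 -0.999] j [ 10.2  12.4  97.3   0.3  73.  -87.8] F [-6.   2.6 10.3] M [ 0.89  1.22 -0.02] gap 0.0314
tip [0.5351 0.1003 0.1314] in head mm [-61.2 -22.8  12.6] blade az 211.9
rad 0.0577 az -175.0
```

play_rows:
  motion:
    - {"linear":[-2.5,0,-0.5],"yaw":0,"hand":-1}
    - {"linear":[-2.0,0,0],"yaw":0.147,"hand":-1}
    - {"linear":[-0.1,0,0],"yaw":0.147,"hand":-1}
    - {"linear":[-0.1,0,0],"yaw":0.147,"hand":-1}
    - {"linear":[-0.1,0,0],"yaw":0.147,"hand":-1}
    - {"linear":[-0.1,0,0],"yaw":0.147,"hand":-1}
    - {"linear":[-0.1,0,0],"yaw":0.147,"hand":-1}
    - {"linear":[-0.1,0,0],"yaw":0.147,"hand":-1}
    - {"linear":[-0.1,0,0],"yaw":0.147,"hand":-1}
    - {"linear":[-0.1,0,0],"yaw":0.147,"hand":-1}

```text
time_s: 29.25
ee_pos: [0.5313, 0.0958, 0.3143]
tcp_rot: [-1.872, 1.496, -3.087]
ft_force: [0.5, 0.7, -1.4]
finger_gap: 0.0312
```

```bash
cat >> h.py <<'E'
M0=Ro.from_euler('xyz',[-1.674,1.523,-2.748]).as_matrix(); T2=M0.T@(np.array([.596,.1083,.146])-np.array([0.5716,0.1615,0.2676]))
def tip2(H,goal=None):
    o,M=st(); t=o['ee_pos']+M@T2; d=t-H; print("tip2",t.round(4),"in head mm",(np.array([d@X,d@Y,d@N])*1000).round(1))
    if goal is not None: g=H+X*goal[0]+Y*goal[1]+N*goal[2]; print("move cm",(M.T@(g-t)*100).round(2))
E
python3 -c "
from h import *
print(T2)
tip2(HR,(0,0,.02))
im=r.snapshot('top'); cv2.imwrite('pics/t34.png',im[:,:,::-1]);crop('pics/t34.png','pics/t34d.png',240,105,130,115,5)
im=r.snapshot('scene'); cv2.imwrite('pics/s34.png',im[:,:,::-1]);crop('pics/s34.png','pics/s34d.png',280,165,80,80,7)
slot('pics/t34.png',(331.1,172.6),HR)
slot('pics/t34.png',(281.5,159.5),HL)"
```

```text
[0.12135928 0.00187113 0.05899647]
t 29.25 tcp [0.5313 0.0958 0.3143] jaw az 20.42 toolz az -69.67 down [-0.075 -0.004 -0.997] j [  9.7  10.4  94.1   0.5  79.8 -10.7] F [ 0.5  0.7 -1.4] M [ 0.02 -0.12  0.01] gap 0.0312
tip2 [0.5445 0.0407 0.1919] in head mm [-10.3  54.6  54. ]
move cm [ 2.47 -1.03  5.94]
img 33.8 theta 50.4  hor az 120.9 min 97.2 mean 112.5
img -82.1 theta -71.6  hor az 4.7 min 82.3 mean 97.9
```

```bash
python3 -c "
from h import *
o,M=st(0); print(proj('scene',o['ee_pos']+M@T2)[0])
crop('pics/s34.png','pics/s34e.png',312,172,40,40,15)"
```

```text
[327.98188355 197.08179546]
```

play_rows:
  motion:
    - {"linear":[0,0,3],"yaw":0,"hand":-1}
    - {"linear":[0,-0.5,3],"yaw":0,"hand":-1}
    - {"linear":[0,0,0],"yaw":0.1,"hand":-1}

```text
time_s: 29.65
ee_pos: [0.5477, 0.0364, 0.3121]
tcp_rot: [-1.788, 1.493, -3.088]
ft_force: [0.8, 1.1, -1.6]
finger_gap: 0.0312
```

```bash
python3 -c "
from h import *
tip2(HR,(0,0,.015))"
```

```text
t 29.65 tcp [0.5477 0.0364 0.3121] jaw az 15.57 toolz az -74.5 down [-0.077 -0.004 -0.997] j [  3.6  11.5  93.    0.   79.9 -11.9] F [ 0.8  1.1 -1.6] M [ 0.   -0.14  0.02] gap 0.0312
tip2 [ 0.5558 -0.0205  0.1899] in head mm [13.2 -1.1 39.4]
move cm [ 2.76  0.25 -0.06]
```

play_rows:
  motion:
    - {"linear":[1.5,0.15,0],"yaw":0,"hand":-1}
    - {"linear":[0.8,0.1,-0.05],"yaw":0,"hand":-1}
    - {"linear":[-0.05,0,0],"yaw":0,"hand":-1}

```text
time_s: 29.95
ee_pos: [0.5474, 0.0367, 0.2861]
tcp_rot: [-1.8, 1.49, -3.093]
ft_force: [-0.4, -0.5, -1.5]
finger_gap: 0.0311
```

```bash
python3 -c "
from h import *
tip2(HR,(0,0,-.002))
o,M=st(0); t=o['ee_pos']+M@T2; o0=(287,182)
print('pred',(proj('scene',t)[0]-o0+.5)*20,'head',(proj('scene',HR)[0]-o0+.5)*20, 'overhead same z',(proj('scene',[HR[0],HR[1],t[2]])[0]-o0+.5)*20)
im=r.snapshot('scene'); cv2.imwrite('pics/s35.png',im[:,:,::-1]);crop('pics/s35.png','pics/s35d.png',287,182,30,30,20)"
```

```text
t 29.95 tcp [0.5474 0.0367 0.2861] jaw az 15.97 toolz az -74.11 down [-0.08  -0.004 -0.997] j [  3.6  12.6  94.9   0.1  77.1 -12.3] F [-0.4 -0.5 -1.5] M [-0.04 -0.14  0.05] gap 0.0311
tip2 [ 0.5556 -0.02    0.1639] in head mm [ 0.7 -0.7 16.5]
move cm [1.6  0.85 0.4 ]
pred [349.86588209 316.27893704] head [315.26769365 422.6280886 ] overhead same z [312.45738964 352.90803594]
```

```bash
python3 -c "
from h import *
o,M=st(0); t=o['ee_pos']+M@T2
p=proj('scene',t)[0]
for nn,nm in ((N,'headplane'),(np.array([0,0,1.]),'horiz')):
  a=onplane('scene',p,t,nn); b=onplane('scene',p+[1.1,1.3],t,nn); d=b-a; print(nm,d.round(4),'X,Y',d@X*1e3,d@Y*1e3)
b1=onplane('scene',p+[-1.4,1.3],t,np.array([0,0,1.]));b2=onplane('scene',p+[3.8,1.8],t,np.array([0,0,1.]));d=b2-b1;print('edge az',np.degrees(np.arctan2(d[1],d[0])),np.linalg.norm(d))"
```

```text
headplane [0.0026 0.0046 0.0006] X,Y 1.3673154712878492 5.106238009749889
horiz [0.0022 0.0043 0.    ] X,Y 0.784528906796116 4.76788234839082
edge az 111.82943371421972 0.012958215553734864
```

```bash
python3 -c "
from h import *
tip2(HR,(-.0015,-.0045,.004))"
```

```text
t 30.0 tcp [0.5475 0.0368 0.2866] jaw az 15.97 toolz az -74.11 down [-0.08  -0.004 -0.997] j [  3.6  12.5  94.9   0.1  77.2 -12.3] F [-1.1 -1.5 -2.1] M [-0.01 -0.16  0.02] gap 0.0314
tip2 [ 0.5557 -0.0199  0.1644] in head mm [ 1.  -0.6 16.9]
move cm [1.23 0.22 0.56]
```

play_rows:
  motion:
    - {"linear":[0.5,0.2,0.55],"yaw":0,"hand":-1}
    - {"linear":[0.5,0,0],"yaw":0,"hand":-1}
    - {"linear":[0.3,0.05,0],"yaw":0,"hand":-1}
    - {"linear":[0.3,0.1,0],"yaw":0,"hand":-1}
    - {"linear":[0.15,0,0],"yaw":0,"hand":-1}

```text
time_s: 30.5
ee_pos: [0.552, 0.0344, 0.2723]
tcp_rot: [-1.834, 1.494, -3.122]
ft_force: [-1.2, 3.1, 0.2]
finger_gap: 0.0311
```

```bash
python3 -c "
from h import *
tip2(HR)
im=r.snapshot('scene'); cv2.imwrite('pics/s36.png',im[:,:,::-1]);crop('pics/s36.png','pics/s36d.png',287,182,30,30,20)"
```

```text
t 30.5 tcp [0.552  0.0344 0.2723] jaw az 16.24 toolz az -73.84 down [-0.077 -0.002 -0.997] j [  3.3  13.5  95.5   0.2  75.5 -12.9] F [-1.2  3.1  0.2] M [ 0.9  -0.03 -0.08] gap 0.0311
tip2 [ 0.5608 -0.0219  0.15  ] in head mm [-1.  -1.1  1.6]
```

play_rows:
  motion:
    - {"linear":[0.2,0,0.05],"yaw":0,"hand":-1}
    - {"linear":[0.2,0,0.05],"yaw":0,"hand":-1}
    - {"linear":[0.15,0,0.05],"yaw":0,"hand":-1}

```text
time_s: 30.85
ee_pos: [0.5526, 0.035, 0.2696]
tcp_rot: [-1.879, 1.497, 3.117]
ft_force: [-5.0, 3.8, 16.6]
finger_gap: 0.0312
```

```bash
python3 -c "
from h import *
tip2(HR)
im=r.snapshot('scene'); cv2.imwrite('pics/s37.png',im[:,:,::-1]);crop('pics/s37.png','pics/s37d.png',287,182,30,30,20)"
```

```text
t 30.85 tcp [0.5526 0.035  0.2696] jaw az 16.28 toolz az -73.81 down [-0.074  0.002 -0.997] j [  3.2  13.5  95.7   0.4  75.  -13.1] F [-5.   3.8 16.6] M [ 0.23  1.45 -0.33] gap 0.0312
tip2 [ 0.5619 -0.0209  0.1472] in head mm [-1.7  0.1 -1.2]
```

play_rows:
  motion:
    - {"linear":[0.1,-0.7,0.08],"yaw":-0.12,"hand":-1}
    - {"linear":[0.1,-0.7,0.08],"yaw":-0.12,"hand":-1}
    - {"linear":[0.12,-0.7,0.08],"yaw":-0.12,"hand":-1}
    - {"linear":[0.12,-0.7,0.08],"yaw":-0.12,"hand":-1}

```text
time_s: 31.3
ee_pos: [0.5282, 0.02, 0.2712]
tcp_rot: [-2.379, 1.498, 3.113]
ft_force: [-4.3, 2.1, 11.5]
finger_gap: 0.0315
```

```bash
python3 -c "
from h import *
tip2(HR); orb(HR,'s38',287,182)"
```

```text
t 31.3 tcp [0.5282 0.02   0.2712] jaw az 44.75 toolz az -45.41 down [-0.073  0.002 -0.997] j [  1.8  11.1  98.6   0.3  74.5 -42.9] F [-4.3  2.1 11.5] M [ 0.07  0.8  -0.26] gap 0.0315
tip2 [ 0.5621 -0.0204  0.1469] in head mm [-1.7  0.7 -1.4]
t 31.3 tcp [0.5282 0.02   0.2712] jaw az 44.75 toolz az -45.41 down [-0.073  0.002 -0.997] j [  1.8  11.1  98.6   0.3  74.5 -42.9] F [-4.3  2.1 11.5] M [ 0.07  0.8  -0.26] gap 0.0315
tip [0.5182 0.0203 0.134 ] in head mm [-54.9  27.8  12.2] blade az 158.7
rad 0.0538 az 129.8
```

Slot now near θ≈60, and Mz = −0.26. Continuing.

play_rows:
  motion:
    - {"linear":[0.12,-0.68,0.08],"yaw":-0.12,"hand":-1}
    - {"linear":[0.12,-0.68,0.08],"yaw":-0.12,"hand":-1}
    - {"linear":[0.12,-0.68,0.08],"yaw":-0.12,"hand":-1}
    - {"linear":[0.12,-0.68,0.08],"yaw":-0.12,"hand":-1}

```text
time_s: 31.75
ee_pos: [0.5135, -0.0049, 0.2717]
tcp_rot: [-2.886, 1.499, 3.112]
ft_force: [-4.4, 3.3, 12.1]
finger_gap: 0.031
```

```bash
python3 -c "
from h import *
tip2(HR); orb(HR,'s39',287,182)"
```

```text
t 31.75 tcp [ 0.5135 -0.0049  0.2717] jaw az 73.68 toolz az -16.39 down [-0.072  0.002 -0.997] j [-8.000e-01  9.600e+00  1.004e+02  1.000e-01  7.410e+01 -7.440e+01] F [-4.4  3.3 12.1] M [ 0.82  0.81 -0.21] gap 0.031
tip2 [ 0.5618 -0.0194  0.1465] in head mm [-2.4  1.6 -1.5]
t 31.75 tcp [ 0.5135 -0.0049  0.2717] jaw az 73.68 toolz az -16.39 down [-0.072  0.002 -0.997] j [-8.000e-01  9.600e+00  1.004e+02  1.000e-01  7.410e+01 -7.440e+01] F [-4.4  3.3 12.1] M [ 0.82  0.81 -0.21] gap 0.031
tip [ 0.5036 -0.0046  0.1346] in head mm [-61.   -0.1  16.1] blade az 187.7
rad 0.0518 az 161.5
```

Slot turned further, to (285,430)→(355,390) in the crop. A few more rows to reach the stop.

play_rows:
  motion:
    - {"linear":[0.15,-0.64,0.08],"yaw":-0.12,"hand":-1}
    - {"linear":[0.15,-0.64,0.08],"yaw":-0.12,"hand":-1}
    - {"linear":[0.15,-0.64,0.08],"yaw":-0.12,"hand":-1}
    - {"linear":[0.15,-0.6,0.08],"yaw":-0.12,"hand":-1}

```text
time_s: 32.2
ee_pos: [0.5101, -0.0315, 0.2701]
tcp_rot: [2.895, 1.494, 3.115]
ft_force: [-5.8, 0.2, 17.3]
finger_gap: 0.0312
```

```bash
python3 -c "
from h import *
tip2(HR); orb(HR,'s40',287,182)"
```

```text
t 32.2 tcp [ 0.5101 -0.0315  0.2701] jaw az 102.54 toolz az 12.62 down [-0.077  0.002 -0.997] j [  -3.6    9.6  100.6   -0.2   74.2 -106.1] F [-5.8  0.2 17.3] M [ 0.32  1.39 -0.26] gap 0.0312
tip2 [ 0.5578 -0.0165  0.1447] in head mm [-7.4  3.2 -0.9]
t 32.2 tcp [ 0.5101 -0.0315  0.2701] jaw az 102.54 toolz az 12.62 down [-0.077  0.002 -0.997] j [  -3.6    9.6  100.6   -0.2   74.2 -106.1] F [-5.8  0.2 17.3] M [ 0.32  1.39 -0.26] gap 0.0312
tip [ 0.4995 -0.0312  0.133 ] in head mm [-58.8 -26.8  13.1] blade az 216.5
rad 0.0536 az -169.1
```

Both slots appear to be along the cover's x. Now I'll straighten the driver in the hand, with the tip still in the slot and a light grip.

play_rows:
  motion:
    - {"linear":[0,0,0],"yaw":0,"hand":-1}
    - {"linear":[-0.25,0,0.6],"yaw":0,"hand":-1}
    - {"linear":[-0.28,0,1.0],"yaw":0,"hand":-1}
    - {"linear":[-0.25,0,1.0],"yaw":0,"hand":-1}
    - {"linear":[-0.2,0,1.0],"yaw":0,"hand":-1}
  squeeze: 6

```text
time_s: 32.75
ee_pos: [0.5466, -0.0245, 0.2763]
tcp_rot: [2.911, 1.49, 3.139]
ft_force: [-1.9, -0.4, -0.7]
finger_gap: 0.0323
```

```bash
python3 -c "
from h import *
st()
im=r.snapshot('scene'); cv2.imwrite('pics/s41.png',im[:,:,::-1]);crop('pics/s41.png','pics/s41d.png',265,150,80,80,7)"
```

```text
t 32.75 tcp [ 0.5466 -0.0245  0.2763] jaw az 103.0 toolz az 13.08 down [-0.08   0.    -0.997] j [  -2.6   12.8   95.8   -0.2   76.  -105.6] F [-1.9 -0.4 -0.7] M [ 0.14  0.19 -0.03] gap 0.0323
```

play_rows:
  motion:
    - {"linear":[-0.15,0,0.8],"yaw":0,"hand":-1}
    - {"linear":[-0.08,0,0.7],"yaw":0,"hand":-1}
    - {"linear":[0,0,0],"yaw":0,"hand":-1}

```text
time_s: 33.1
ee_pos: [0.5654, -0.02, 0.2773]
tcp_rot: [2.909, 1.492, 3.137]
ft_force: [-0.6, -0.2, 2.1]
finger_gap: 0.0318
```

play_rows:
  motion:
    - {"linear":[0,0,0],"yaw":0,"hand":-1}
    - {"linear":[-3,0,0],"yaw":0,"hand":-1}
    - {"linear":[-4,0,0],"yaw":0,"hand":-1}
    - {"linear":[-4,0,0],"yaw":0,"hand":-1}
  squeeze: 60

```text
time_s: 33.5
ee_pos: [0.5711, -0.0184, 0.3827]
tcp_rot: [2.863, 1.48, 3.092]
ft_force: [1.4, -0.5, -1.5]
finger_gap: 0.0313
```

```bash
python3 -c "
from h import *
go((0.367,0.3642,0.37),75)
im=r.snapshot('scene'); cv2.imwrite('pics/s42.png',im[:,:,::-1]);crop('pics/s42.png','pics/s42d.png',250,100,120,130,5)
im=r.snapshot('top'); cv2.imwrite('pics/t42.png',im[:,:,::-1]);crop('pics/t42.png','pics/t42d.png',240,105,130,115,5)"
```

```text
t 33.5 tcp [ 0.5711 -0.0184  0.3827] jaw az 103.02 toolz az 13.14 down [-0.091  0.005 -0.996] j [-2.000e+00  1.200e+01  8.390e+01  1.000e-01  8.930e+01 -1.051e+02] F [ 1.4 -0.5 -1.5] M [ 0.03 -0.27 -0.01] gap 0.0313
linear total cm [  3.29  41.83 -11.03]
world ccw deg -28.017039334648814 -> tool x turn rad 0.489  (or -2.653 )
```

```bash
cat >> h.py <<'E'
def axis(tip_px,dsh=.053,S=None):
    from scipy.optimize import least_squares
    o,M=st(0); S=o['ee_pos']+M[:,0]*dsh if S is None else S
    f=lambda p: proj('scene',S+.085*np.array([p[0],p[1],-np.sqrt(1-p[0]**2-p[1]**2)]))[0]-tip_px
    s=least_squares(f,[0,0]); print('shoulder px pred',proj('scene',S)[0].round(1),'axis down xy',s.x.round(3)); return s.x
E
python3 -c "
from h import *
slot('pics/t42.png',(331.1,172.6),HR)
crop('pics/s42.png','pics/s42e.png',285,135,35,50,12)
axis((302.5,178.9))"
```

```text
img 71.1 theta 85.9  hor az 159.5 min 88.3 mean 101.0
shoulder px pred [299.8 155.6] axis down xy [-0.054  0.021]
```

Right slot at θ ≈ 86° from the top view, which is within the 8° allowance. The driver is nearly upright (about 3°). Now to the rack.

play_rows:
  motion:
    - {"linear":[0,4.6,-1.2],"yaw":0,"hand":-1}
    - {"linear":[0,4.6,-1.2],"yaw":0,"hand":-1}
    - {"linear":[0,4.6,-1.2],"yaw":0,"hand":-1}
    - {"linear":[0,4.6,-1.2],"yaw":0,"hand":-1}
    - {"linear":[0,4.6,-1.2],"yaw":0,"hand":-1}
    - {"linear":[0,4.6,-1.2],"yaw":0,"hand":-1}
    - {"linear":[0,4.6,-1.2],"yaw":0,"hand":-1}
    - {"linear":[0,4.6,-1.2],"yaw":0,"hand":-1}
    - {"linear":[0,3.5,-0.9],"yaw":0,"hand":-1}

```text
time_s: 34.5
ee_pos: [0.3755, 0.3574, 0.3964]
tcp_rot: [2.895, 1.492, 3.113]
ft_force: [-0.0, -0.2, -1.1]
finger_gap: 0.0313
```

```bash
python3 -c "
from h import *
go((0.376,0.361,0.345))
im=r.snapshot('scene'); cv2.imwrite('pics/s43.png',im[:,:,::-1]);crop('pics/s43.png','pics/s43d.png',430,130,100,110,5)
im=r.snapshot('top'); cv2.imwrite('pics/t43.png',im[:,:,::-1]);crop('pics/t43.png','pics/t43d.png',240,105,130,115,5)
slot('pics/t43.png',(331.1,172.6),HR);slot('pics/t43.png',(281.5,159.5),HL)"
```

```text
t 34.5 tcp [0.3755 0.3574 0.3964] jaw az 102.44 toolz az 12.52 down [-0.079  0.002 -0.997] j [ 41.3   5.3  90.2   3.1  87.9 -61.4] F [-0.  -0.2 -1.1] M [ 0.08 -0.23  0.06] gap 0.0313
linear total cm [5.12 0.24 0.52]
img 72.0 theta 86.8  hor az 160.5 min 101.8 mean 118.1
img 74.8 theta 86.2  hor az 159.8 min 100.4 mean 116.5
```

```bash
python3 -c "
from h import *
for u in (468.9,469.5): print('hole',onz('scene',(u,216.3),.1).round(4))
ax=axis((485.6,177.6))
o,M=st(0); S=o['ee_pos']+M[:,0]*.053; t=S+.085*np.array([ax[0],ax[1],-1]); print('tip',t.round(4),'rel TCP',(t-o['ee_pos']).round(4))
crop('pics/s43.png','pics/s43e.png',455,200,30,30,20)
"
```

```text
hole [0.364  0.3621 0.1   ]
hole [0.3632 0.3635 0.1   ]
shoulder px pred [497.4 155.5] axis down xy [-0.076 -0.019]
tip [0.3642 0.3572 0.2584] rel TCP [-0.0107 -0.0015 -0.1378]
```

```bash
python3 -c "
from h import *
go((0.3747,0.3635,0.255))
go((0.3747,0.3635,0.215))"
```

```text
t 34.6 tcp [0.3749 0.3587 0.3962] jaw az 102.62 toolz az 12.71 down [-0.08   0.003 -0.997] j [ 41.4   5.3  90.1   3.2  87.9 -61.5] F [ 0.6 -0.3 -1.2] M [ 0.06 -0.18 -0.05] gap 0.0313
linear total cm [14.08  0.19  1.18]
t 34.6 tcp [0.3749 0.3587 0.3962] jaw az 102.62 toolz az 12.71 down [-0.08   0.003 -0.997] j [ 41.4   5.3  90.1   3.2  87.9 -61.5] F [ 0.6 -0.3 -1.2] M [ 0.06 -0.18 -0.05] gap 0.0313
linear total cm [18.06  0.11  1.49]
```

play_rows:
  motion:
    - {"linear":[4.2,0.2,0.4],"yaw":0,"hand":-1}
    - {"linear":[4.2,0,0.35],"yaw":0,"hand":-1}
    - {"linear":[3.5,0,0.3],"yaw":0,"hand":-1}
    - {"linear":[1.2,0,0.1],"yaw":0,"hand":-1}
    - {"linear":[0,0,0],"yaw":0,"hand":-1}

```text
time_s: 35.1
ee_pos: [0.3752, 0.3621, 0.259]
tcp_rot: [2.89, 1.494, 3.114]
ft_force: [-0.3, -0.7, -1.3]
finger_gap: 0.0314
```

```bash
python3 -c "
from h import *
im=r.snapshot('scene'); cv2.imwrite('pics/s44.png',im[:,:,::-1]);crop('pics/s44.png','pics/s44d.png',445,180,50,50,12)
go((0.3747,0.3635,0.255))
print('hole px',(proj('scene',(.364,.362,.1))[0]-[445,180]+.5)*12)"
```

```text
t 35.15 tcp [0.3755 0.3623 0.2599] jaw az 102.77 toolz az 12.86 down [-0.076  0.003 -0.997] j [ 41.7  10.4 101.    3.2  71.8 -62.2] F [-0.2 -0.9 -1.4] M [ 0.05 -0.12  0.01] gap 0.0314
linear total cm [ 0.5   0.13 -0.02]
hole px [292.45893761 441.56706432]
```

```bash
python3 -c "
from h import *
o0=np.array([445,180])
p=np.array([313,378])/12+o0-.5
for z in(.117,.121,.124):
  t=onz('scene',p,z); print(z,t.round(4),'need',(np.array([.364,.362])-t[:2]).round(4))"
```

```text
0.117 [0.3592 0.3602 0.117 ] need [0.0048 0.0018]
0.121 [0.3624 0.3601 0.121 ] need [0.0016 0.0019]
0.124 [0.3648 0.3599 0.124 ] need [-0.0008  0.0021]
```

play_rows:
  motion:
    - {"linear":[1.0,0.16,0.19],"yaw":0,"hand":-1}
    - {"linear":[1.5,0,0],"yaw":0,"hand":-1}
    - {"linear":[1.5,0,0],"yaw":0,"hand":-1}

```text
time_s: 35.45
ee_pos: [0.3776, 0.3665, 0.2243]
tcp_rot: [2.783, 1.501, 3.006]
ft_force: [-1.4, -2.2, -0.0]
finger_gap: 0.0312
```

```bash
python3 -c "
from h import *
st()
im=r.snapshot('scene'); cv2.imwrite('pics/s45.png',im[:,:,::-1]);crop('pics/s45.png','pics/s45d.png',445,180,50,50,12)"
```

```text
t 35.45 tcp [0.3776 0.3665 0.2243] jaw az 102.72 toolz az 12.81 down [-0.069  0.009 -0.998] j [ 41.9  12.3 103.2   3.3  67.  -62.2] F [-1.4 -2.2 -0. ] M [-0.6   0.44  0.05] gap 0.0312
```

play_rows:
  motion:
    - {"linear":[0.8,-0.15,-0.15],"yaw":0,"hand":-1}
    - {"linear":[1.3,-0.08,-0.1],"yaw":0,"hand":-1}
    - {"linear":[1.3,-0.05,-0.1],"yaw":0,"hand":-1}
    - {"linear":[1.3,-0.05,-0.1],"yaw":0,"hand":-1}

```text
time_s: 35.9
ee_pos: [0.3721, 0.3639, 0.1761]
tcp_rot: [2.719, 1.505, 2.941]
ft_force: [-0.1, -0.1, -2.7]
finger_gap: 0.0311
```

```bash
python3 -c "
from h import *
st()
im=r.snapshot('scene'); cv2.imwrite('pics/s46.png',im[:,:,::-1]);crop('pics/s46.png','pics/s46d.png',440,160,60,60,10)"
```

```text
t 35.9 tcp [0.3721 0.3639 0.1761] jaw az 102.7 toolz az 12.79 down [-0.065  0.013 -0.998] j [ 42.1  14.7 106.9   3.5  60.7 -62.4] F [-0.1 -0.1 -2.7] M [ 0.08 -0.18  0.01] gap 0.0311
```

play_rows:
  motion:
    - {"linear":[1.2,-0.05,-0.1],"yaw":0,"hand":-1}
    - {"linear":[0.6,0,-0.05],"yaw":0,"hand":-1}
    - {"linear":[0.3,0,0],"yaw":0,"hand":-1}
    - {"linear":[0.2,0,0],"yaw":0,"hand":-1}

```text
time_s: 36.35
ee_pos: [0.3685, 0.3629, 0.1524]
tcp_rot: [2.75, 1.503, 2.973]
ft_force: [-6.0, -8.3, 34.0]
finger_gap: 0.0312
```

```bash
python3 -c "
from h import *
st()"
```

```text
t 36.35 tcp [0.3685 0.3629 0.1524] jaw az 102.73 toolz az 12.82 down [-0.066  0.011 -0.998] j [ 42.3  16.1 108.4   3.6  57.9 -62.5] F [-6.  -8.3 34. ] M [-2.04  1.5   0.08] gap 0.0312
```

play_rows:
  motion:
    - {"linear":[-0.1,0,0],"yaw":0,"hand":0.3}
    - {"linear":[0,0,0],"yaw":0,"hand":0.3}
    - {"linear":[0,0,0],"yaw":0,"hand":0.3}
    - {"linear":[0,0,0],"yaw":0,"hand":0.3}

```text
time_s: 36.75
ee_pos: [0.37, 0.3642, 0.1558]
tcp_rot: [2.697, 1.506, 2.92]
ft_force: [-0.4, -0.5, 0.0]
finger_gap: 0.0593
```

```bash
python3 -c "
from h import *
st()
im=r.snapshot('scene'); cv2.imwrite('pics/s47.png',im[:,:,::-1]);crop('pics/s47.png','pics/s47d.png',440,160,60,60,10)"
```

```text
t 36.75 tcp [0.37   0.3642 0.1558] jaw az 102.73 toolz az 12.82 down [-0.063  0.014 -0.998] j [ 42.3  15.9 108.2   3.6  58.  -62.5] F [-0.4 -0.5  0. ] M [ 0.11 -0.15 -0.02] gap 0.0593
```

play_rows:
  motion:
    - {"linear":[-3,0,-0.1],"yaw":0,"hand":0.3}
    - {"linear":[-4.5,0,0],"yaw":0,"hand":0.3}
    - {"linear":[-4,0,0],"yaw":0,"hand":0.3}
    - {"linear":[0,0,0],"yaw":0.125,"hand":0.3}
    - {"linear":[0,0,0],"yaw":0.125,"hand":0.3}
    - {"linear":[0,0,0],"yaw":0.125,"hand":0.3}
    - {"linear":[0,0,0],"yaw":0.125,"hand":0.3}

```text
time_s: 37.5
ee_pos: [0.3762, 0.362, 0.2744]
tcp_rot: [-3.047, 1.505, 2.943]
ft_force: [0.5, 0.5, -0.1]
finger_gap: 0.0598
```

```bash
python3 -c "
from h import *
go((0.586,0.041,0.24),74.1)
im=r.snapshot('scene'); cv2.imwrite('pics/s48.png',im[:,:,::-1]);crop('pics/s48.png','pics/s48d.png',410,150,100,120,5)"
```

```text
t 37.5 tcp [0.3762 0.362  0.2744] jaw az 73.2 toolz az -16.82 down [-0.065  0.013 -0.998] j [ 41.7   9.1 100.6   3.2  72.6 -32.5] F [ 0.5  0.5 -0.1] M [ 0.   -0.12  0.04] gap 0.0598
linear total cm [  1.66 -24.64  29.53]
world ccw deg 0.896494492982697 -> tool x turn rad -0.016  (or 3.126 )
```

The driver stands upright in its hole again at crop (330,270), and its neighbours are untouched. Moving on to the cover's rib.

play_rows:
  motion:
    - {"linear":[0.1,-3.08,3.7],"yaw":0,"hand":0.3}
    - {"linear":[0.1,-3.08,3.7],"yaw":0,"hand":0.3}
    - {"linear":[0.1,-3.08,3.7],"yaw":0,"hand":0.3}
    - {"linear":[0.1,-3.08,3.7],"yaw":0,"hand":0.3}
    - {"linear":[0.1,-3.08,3.7],"yaw":0,"hand":0.3}
    - {"linear":[0.1,-3.08,3.7],"yaw":0,"hand":0.3}
    - {"linear":[0.1,-3.08,3.7],"yaw":0,"hand":0.3}
    - {"linear":[0.1,-3.08,3.7],"yaw":0,"hand":0.3}

```text
time_s: 38.35
ee_pos: [0.5929, 0.0356, 0.2467]
tcp_rot: [-3.108, 1.504, 2.905]
ft_force: [0.7, -0.3, 0.5]
finger_gap: 0.0597
```

```bash
python3 -c "
from h import *
go((0.586,0.041,0.20),74.1)
im=r.snapshot('scene'); cv2.imwrite('pics/s49.png',im[:,:,::-1]);crop('pics/s49.png','pics/s49d.png',265,140,120,120,5)"
```

```text
t 38.35 tcp [0.5929 0.0356 0.2467] jaw az 74.57 toolz az -15.44 down [-0.064  0.016 -0.998] j [  2.7  17.9  92.7   1.1  73.  -72.3] F [ 0.7 -0.3  0.5] M [ 0.07 -0.21  0.01] gap 0.0597
linear total cm [ 4.71  0.34 -0.5 ]
world ccw deg -0.47281785973450496 -> tool x turn rad 0.008  (or -3.133 )
```

play_rows:
  motion:
    - {"linear":[2.5,0.2,-0.3],"yaw":0,"hand":-0.1}
    - {"linear":[2.2,0.15,-0.2],"yaw":0,"hand":-0.1}
    - {"linear":[1.8,0,0.1],"yaw":0,"hand":-0.1}
    - {"linear":[1.5,0,0.1],"yaw":0,"hand":-0.1}

```text
time_s: 38.8
ee_pos: [0.5926, 0.0307, 0.1641]
tcp_rot: [-3.079, 1.51, 2.937]
ft_force: [0.3, 0.6, -0.2]
finger_gap: 0.0413
```

```bash
python3 -c "
from h import *
go((0.586,0.041,0.152),74.1)
im=r.snapshot('scene'); cv2.imwrite('pics/s50.png',im[:,:,::-1]);crop('pics/s50.png','pics/s50d.png',280,160,80,80,7)"
```

```text
t 38.8 tcp [0.5926 0.0307 0.1641] jaw az 74.74 toolz az -15.28 down [-0.059  0.012 -0.998] j [  2.3  22.2  97.7   0.9  63.5 -72.9] F [ 0.3  0.6 -0.2] M [ 0.01 -0.21 -0.03] gap 0.0413
linear total cm [ 1.26  0.82 -0.83]
world ccw deg -0.6355369898227252 -> tool x turn rad 0.011  (or -3.131 )
```

play_rows:
  motion:
    - {"linear":[-0.3,0.75,-0.8],"yaw":0,"hand":-0.1}
    - {"linear":[0.5,0.1,0],"yaw":0,"hand":-0.1}
    - {"linear":[0.5,0,0.05],"yaw":0,"hand":-0.1}

```text
time_s: 39.15
ee_pos: [0.5855, 0.0422, 0.1557]
tcp_rot: [-3.073, 1.507, 2.947]
ft_force: [0.2, 0.5, 0.0]
finger_gap: 0.0416
```

```bash
python3 -c "
from h import *
go((0.586,0.041,0.152),74.1)"
```

```text
t 39.15 tcp [0.5855 0.0422 0.1557] jaw az 74.95 toolz az -15.07 down [-0.062  0.012 -0.998] j [  3.4  22.3  98.7   1.   62.5 -72. ] F [0.2 0.5 0. ] M [ 0.01 -0.23  0.  ] gap 0.0416
linear total cm [ 0.36 -0.1   0.11]
world ccw deg -0.8486088095615116 -> tool x turn rad 0.015  (or -3.127 )
```

play_rows:
  motion:
    - {"linear":[0.3,-0.05,0.05],"yaw":0,"hand":-0.1}
    - {"linear":[0.05,0,0],"yaw":0,"hand":-1}
    - {"linear":[0,0,0],"yaw":0,"hand":-1}
    - {"linear":[0,0,0],"yaw":0,"hand":-1}
    - {"linear":[0,0,0],"yaw":0,"hand":-1}
    - {"linear":[0,0,0],"yaw":0,"hand":-1}
  squeeze: 50

```text
time_s: 39.75
ee_pos: [0.5866, 0.0419, 0.153]
tcp_rot: [-3.088, 1.51, 2.933]
ft_force: [-0.5, -0.7, -2.4]
finger_gap: 0.0155
```

```bash
python3 -c "
from h import *
o,M=st()
d=N*.025*100; print('25mm along N in tool cm',(M.T@d).round(2))"
```

```text
t 39.75 tcp [0.5866 0.0419 0.153 ] jaw az 74.98 toolz az -15.04 down [-0.06   0.013 -0.998] j [  3.4  22.5  98.8   1.   62.  -72.1] F [-0.5 -0.7 -2.4] M [ 0.07 -0.22 -0.29] gap 0.0155
25mm along N in tool cm [-2.13  0.01 -1.31]
```

Rib gripped (15.5 mm). Pulling along the cover's own z.

play_rows:
  motion:
    - {"linear":[-0.45,0,-0.27],"yaw":0,"hand":-1}
    - {"linear":[-0.5,0,-0.3],"yaw":0,"hand":-1}
    - {"linear":[-0.5,0,-0.3],"yaw":0,"hand":-1}
  squeeze: 60

```text
time_s: 40.05
ee_pos: [0.5786, 0.0436, 0.168]
tcp_rot: [-3.075, 1.509, 2.946]
ft_force: [0.6, 0.1, -2.8]
finger_gap: 0.0157
```

```bash
python3 -c "
from h import *
o,M=st()
d=(o['ee_pos']-[.5866,.0419,.153]);print('moved X,Y,N mm',[(d@v*1000).round(1) for v in(X,Y,N)])"
```

```text
t 40.05 tcp [0.5786 0.0436 0.168 ] jaw az 74.97 toolz az -15.05 down [-0.061  0.012 -0.998] j [  3.6  20.9  99.1   1.   63.4 -71.8] F [ 0.6  0.1 -2.8] M [ 0.01 -0.27 -0.04] gap 0.0157
moved X,Y,N mm [np.float64(-0.2), np.float64(-0.6), np.float64(17.1)]
```

play_rows:
  motion:
    - {"linear":[-0.7,0,-0.42],"yaw":0,"hand":-1}
    - {"linear":[-1.0,0,-0.6],"yaw":0,"hand":-1}
    - {"linear":[-1.5,0,-0.5],"yaw":0,"hand":-1}

```text
time_s: 40.35
ee_pos: [0.5628, 0.0475, 0.2019]
tcp_rot: [-3.059, 1.505, 2.963]
ft_force: [-0.9, -0.2, -4.5]
finger_gap: 0.0155
```

```bash
python3 -c "
from h import *
o,M=st()
im=r.snapshot('scene'); cv2.imwrite('pics/s51.png',im[:,:,::-1]);crop('pics/s51.png','pics/s51d.png',240,130,150,150,4)"
```

```text
t 40.35 tcp [0.5628 0.0475 0.2019] jaw az 75.0 toolz az -15.02 down [-0.065  0.012 -0.998] j [  4.1  17.7  99.    1.   66.9 -71.4] F [-0.9 -0.2 -4.5] M [ 0.02 -0.22 -0.02] gap 0.0155
```

The cover is clear of the collar, with filter and cam bars visible below. Re-checking the mat's corners.

```bash
python3 -c "
from h import *
C=[onz('top',p,.004) for p in((408,170),(480,180),(468,272),(395,262))]
for c in C: print(c.round(3))
print('centre',np.mean(C,0).round(3),[np.linalg.norm(C[i]-C[(i+1)%4]).round(3) for i in range(4)])
S=[onz('scene',p,.004) for p in((180,169),(245,122),(292,152),(231,206))]
print('scene',np.mean(S,0).round(3),[np.linalg.norm(S[i]-S[(i+1)%4]).round(3) for i in range(4)])
go((0.43,-0.325,0.25))"
```

```text
[ 0.582 -0.251  0.004]
[ 0.548 -0.463  0.004]
[ 0.28  -0.416  0.004]
[ 0.313 -0.204  0.004]
centre [ 0.431 -0.334  0.004] [np.float64(0.215), np.float64(0.272), np.float64(0.215), np.float64(0.272)]
scene [ 0.432 -0.33   0.004] [np.float64(0.271), np.float64(0.208), np.float64(0.267), np.float64(0.22)]
t 40.4 tcp [0.5638 0.0477 0.205 ] jaw az 75.0 toolz az -15.01 down [-0.062  0.012 -0.998] j [  4.1  17.5  98.9   1.   67.1 -71.3] F [-0.4 -0.8 -1.1] M [ 0.05 -0.18  0.07] gap 0.0155
linear total cm [ -4.12 -39.48  -3.55]
```

play_rows:
  motion:
    - {"linear":[-2.5,-1,-0.3],"yaw":0,"hand":-1}
    - {"linear":[-2,-4.3,-0.4],"yaw":0,"hand":-1}
    - {"linear":[-0.1,-4.3,-0.4],"yaw":0,"hand":-1}
    - {"linear":[-0.1,-4.3,-0.4],"yaw":0,"hand":-1}
    - {"linear":[-0.1,-4.3,-0.4],"yaw":0,"hand":-1}
    - {"linear":[-0.1,-4.3,-0.4],"yaw":0,"hand":-1}
    - {"linear":[-0.1,-4.3,-0.4],"yaw":0,"hand":-1}
    - {"linear":[-0.1,-4.3,-0.4],"yaw":0,"hand":-1}
    - {"linear":[-0.1,-4.3,-0.4],"yaw":0,"hand":-1}
    - {"linear":[0,-3,-0.3],"yaw":0,"hand":-1}

```text
time_s: 41.4
ee_pos: [0.4296, -0.3231, 0.273]
tcp_rot: [-3.061, 1.524, 2.969]
ft_force: [0.3, 1.0, -3.7]
finger_gap: 0.0158
```

```bash
python3 -c "
from h import *
go((0.43,-0.332,0.10))
im=r.snapshot('scene'); cv2.imwrite('pics/s52.png',im[:,:,::-1])"
```

```text
t 41.4 tcp [ 0.4296 -0.3231  0.273 ] jaw az 75.51 toolz az -14.5 down [-0.047  0.008 -0.999] j [ -36.3   10.8   98.7   -1.3   72.9 -111.4] F [ 0.3  1.  -3.7] M [ 0.03 -0.26  0.01] gap 0.0158
linear total cm [17.27 -0.78  1.08]
```

play_rows:
  motion:
    - {"linear":[4,-0.2,0.3],"yaw":0,"hand":-1}
    - {"linear":[4,-0.2,0.3],"yaw":0,"hand":-1}
    - {"linear":[4,-0.2,0.3],"yaw":0,"hand":-1}
    - {"linear":[4,-0.2,0.2],"yaw":0,"hand":-1}
    - {"linear":[2.5,0,0],"yaw":0,"hand":-1}
    - {"linear":[0,0,0],"yaw":0,"hand":-1}

```text
time_s: 42.05
ee_pos: [0.431, -0.3407, 0.0888]
tcp_rot: [-2.85, 1.533, -3.109]
ft_force: [-0.1, 0.4, -3.1]
finger_gap: 0.0156
```

play_rows:
  motion:
    - {"linear":[1.5,0.3,0],"yaw":0,"hand":-1}
    - {"linear":[0.8,0.2,0],"yaw":0,"hand":-1}
    - {"linear":[0.4,0,0],"yaw":0,"hand":-1}
    - {"linear":[0,0,0],"yaw":0,"hand":-1}

```text
time_s: 42.45
ee_pos: [0.4343, -0.3371, 0.066]
tcp_rot: [-2.747, 1.537, -3.005]
ft_force: [-0.7, 0.2, -3.7]
finger_gap: 0.0155
```

```bash
python3 - <<'E'
from h import *
import cv2
st()
cv2.imwrite('pics/s60.png',cv2.cvtColor(r.snapshot('scene'),cv2.COLOR_RGB2BGR))
crop('pics/s60.png','pics/s60c.png',100,20,300,220,2.5)
E
```

```text
t 42.45 tcp [ 0.4343 -0.3371  0.066 ] jaw az 75.2 toolz az -14.82 down [-0.033 -0.005 -0.999] j [ -37.1   25.1  108.5   -1.8   47.7 -111. ] F [-0.7  0.2 -3.7] M [ 0.04 -0.17  0.02] gap 0.0155
```

View pics/s60c.png

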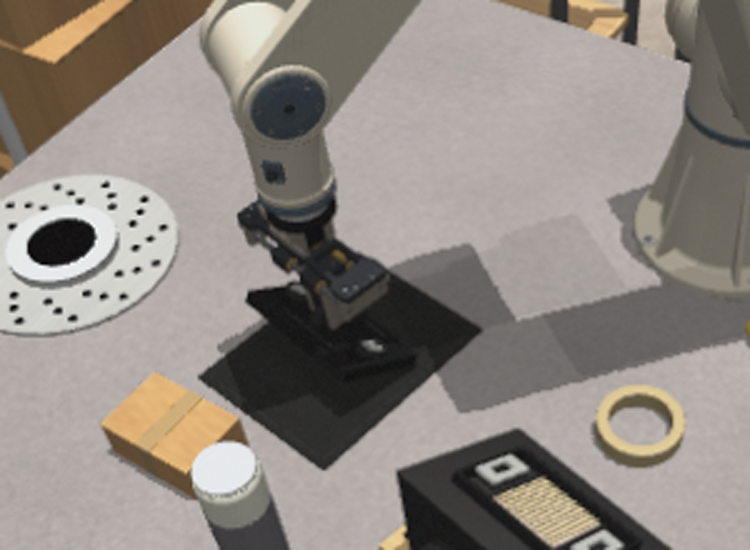

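The crop shows the cover held in the jaws just above the mat (px ≈ (232,152) in the full picture), low edge towards the robot side, over the mat. I'll go on down gently.

play_rows:
  motion:
    - {"linear":[0.4,0,0],"yaw":0,"hand":-1}
    - {"linear":[0.4,0,0],"yaw":0,"hand":-1}
    - {"linear":[0.3,0,0],"yaw":0,"hand":-1}
  squeeze: 20

```text
time_s: 42.8
ee_pos: [0.4369, -0.3395, 0.058]
tcp_rot: [-2.548, 1.542, -2.806]
ft_force: [4.2, -0.1, 7.1]
finger_gap: 0.0158
```

play_rows:
  motion:
    - {"linear":[0.2,0,0.1],"yaw":0,"hand":-1}
    - {"linear":[0.3,0,0.1],"yaw":0,"hand":-1}
    - {"linear":[0.3,0,0.1],"yaw":0,"hand":-1}
  squeeze: 8

```text
time_s: 43.1
ee_pos: [0.4421, -0.3416, 0.0508]
tcp_rot: [-2.403, 1.546, -2.663]
ft_force: [3.3, -0.8, 1.5]
finger_gap: 0.016
```

```bash
python3 - <<'E'
from h import *
import cv2
st()
cv2.imwrite('pics/s61.png',cv2.cvtColor(r.snapshot('scene'),cv2.COLOR_RGB2BGR))
crop('pics/s61.png','pics/s61c.png',160,90,150,110,5)
E
```

```text
t 43.1 tcp [ 0.4421 -0.3416  0.0508] jaw az 75.14 toolz az -14.87 down [-0.022 -0.012 -1.   ] j [ -37.    26.7  108.4   -1.8   45.5 -110.9] F [ 3.3 -0.8  1.5] M [ 0.16 -0.59 -0.03] gap 0.016
```

View pics/s61c.png

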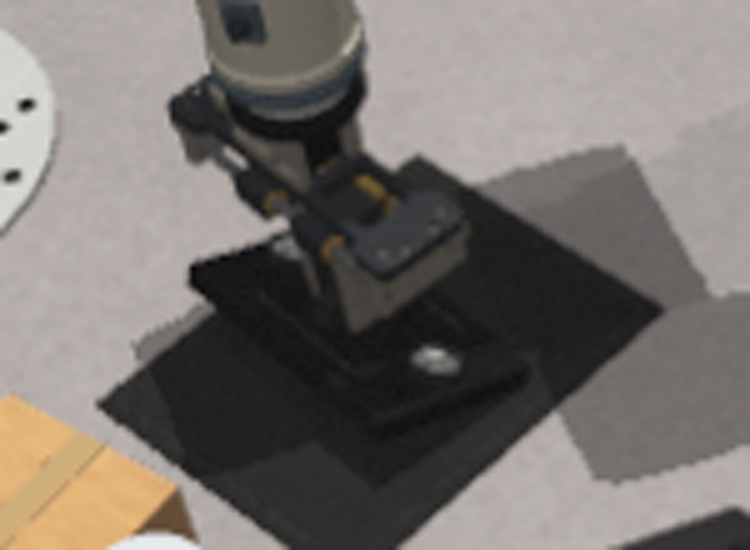

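The cover's low edge is on the mat and it's pivoting towards flat (cam heads at crop (435,358) and (288,245)). Carrying on.

play_rows:
  motion:
    - {"linear":[0.3,0.1,0],"yaw":0,"hand":-1}
    - {"linear":[0.3,0.1,0],"yaw":0,"hand":-1}
    - {"linear":[0.3,0.1,0],"yaw":0,"hand":-1}
  squeeze: 6

```text
time_s: 43.45
ee_pos: [0.4423, -0.3387, 0.0403]
tcp_rot: [-2.432, 1.545, -2.691]
ft_force: [1.2, -0.1, -0.2]
finger_gap: 0.0161
```

```bash
python3 - <<'E'
from h import *
import cv2
st()
cv2.imwrite('pics/s62.png',cv2.cvtColor(r.snapshot('scene'),cv2.COLOR_RGB2BGR))
crop('pics/s62.png','pics/s62c.png',160,90,150,110,5)
E
```

```text
t 43.45 tcp [ 0.4423 -0.3387  0.0403] jaw az 75.16 toolz az -14.86 down [-0.024 -0.011 -1.   ] j [ -36.7   27.5  108.8   -1.9   44.3 -110.5] F [ 1.2 -0.1 -0.2] M [ 0.04 -0.36  0.01] gap 0.0161
```

View pics/s62c.png

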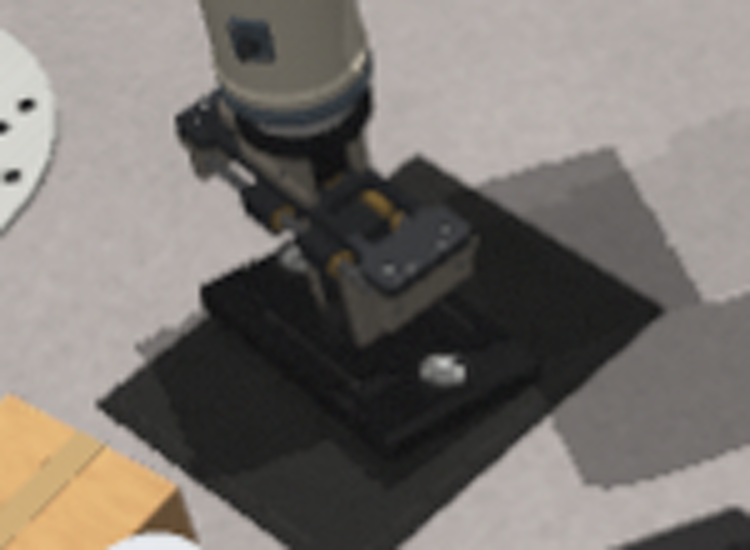

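Nearly flat. The far (+x) side is still raised a little, so a few more mm.

play_rows:
  motion:
    - {"linear":[0.25,0,0],"yaw":0,"hand":-1}
    - {"linear":[0.25,0,0],"yaw":0,"hand":-1}
    - {"linear":[0.2,0,0],"yaw":0,"hand":-1}
  squeeze: 4

```text
time_s: 43.8
ee_pos: [0.4405, -0.3374, 0.0314]
tcp_rot: [-2.555, 1.543, -2.814]
ft_force: [1.6, 0.6, -2.0]
finger_gap: 0.0163
```

```bash
python3 - <<'E'
from h import *
import cv2
st()
cv2.imwrite('pics/s63.png',cv2.cvtColor(r.snapshot('scene'),cv2.COLOR_RGB2BGR))
crop('pics/s63.png','pics/s63c.png',160,90,150,110,5)
E
```

```text
t 43.8 tcp [ 0.4405 -0.3374  0.0314] jaw az 75.17 toolz az -14.85 down [-0.027 -0.009 -1.   ] j [ -36.7   28.3  109.1   -1.9   43.5 -110.5] F [ 1.6  0.6 -2. ] M [ 0.07 -0.34 -0.02] gap 0.0163
```

View pics/s63c.png

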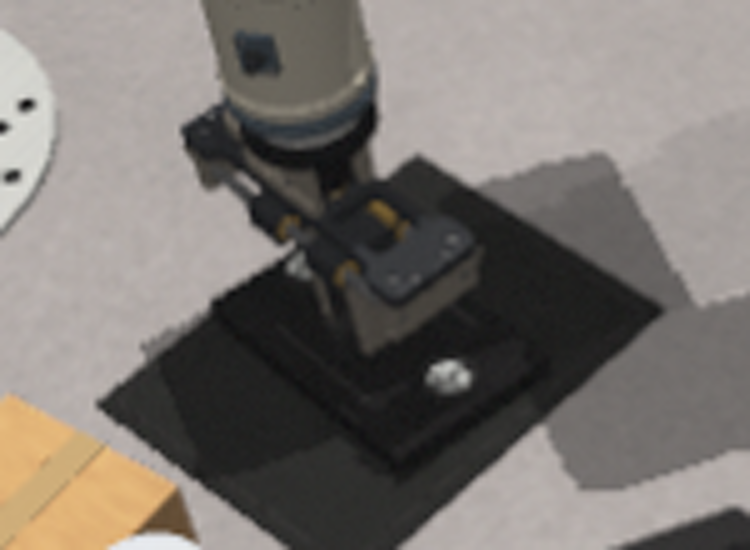

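Almost flat. A shade more, then a soft opening.

play_rows:
  motion:
    - {"linear":[0.2,0,0],"yaw":0,"hand":-1}
    - {"linear":[0.15,0,0],"yaw":0,"hand":-1}
    - {"linear":[0,0,0],"yaw":0,"hand":-1}
  squeeze: 3

```text
time_s: 44.15
ee_pos: [0.4397, -0.337, 0.0269]
tcp_rot: [-2.6, 1.542, -2.859]
ft_force: [0.7, -0.4, -2.9]
finger_gap: 0.0164
```

play_rows:
  motion:
    - {"linear":[0,0,0],"yaw":0,"hand":-0.5}
    - {"linear":[0,0,0],"yaw":0,"hand":-0.1}
    - {"linear":[0,0,0],"yaw":0,"hand":-0.1}
    - {"linear":[0,0,0],"yaw":0,"hand":-0.1}

```text
time_s: 44.55
ee_pos: [0.4397, -0.3372, 0.0275]
tcp_rot: [-2.586, 1.542, -2.845]
ft_force: [-0.5, -0.8, 1.0]
finger_gap: 0.041
```

play_rows:
  motion:
    - {"linear":[-2,0,0],"yaw":0,"hand":-0.1}
    - {"linear":[-4,0,0],"yaw":0,"hand":-0.1}
    - {"linear":[-4,0,0],"yaw":0,"hand":-0.1}
    - {"linear":[-4,0,0],"yaw":0,"hand":-0.1}
    - {"linear":[-4,0,0],"yaw":0,"hand":-0.1}
    - {"linear":[-4,0,0],"yaw":0,"hand":-0.1}
    - {"linear":[0,0,0],"yaw":0,"hand":-0.1}

```text
time_s: 45.25
ee_pos: [0.4451, -0.3346, 0.2556]
tcp_rot: [-2.658, 1.54, -2.917]
ft_force: [1.4, -0.3, 0.8]
finger_gap: 0.0414
```

```bash
python3 - <<'E'
from h import *
import cv2
st()
for n in('scene','top'):
    cv2.imwrite(f'pics/{n}70.png',cv2.cvtColor(r.snapshot(n),cv2.COLOR_RGB2BGR))
E
```

```text
t 45.25 tcp [ 0.4451 -0.3346  0.2556] jaw az 75.19 toolz az -14.83 down [-0.03  -0.007 -1.   ] j [ -36.2   12.7   98.6   -1.4   69.9 -110.9] F [ 1.4 -0.3  0.8] M [ 0.05 -0.1   0.03] gap 0.0414
```

View pics/scene70.png

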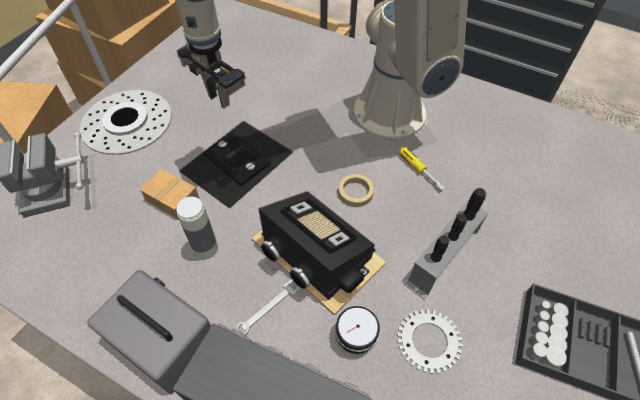

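View pics/top70.png

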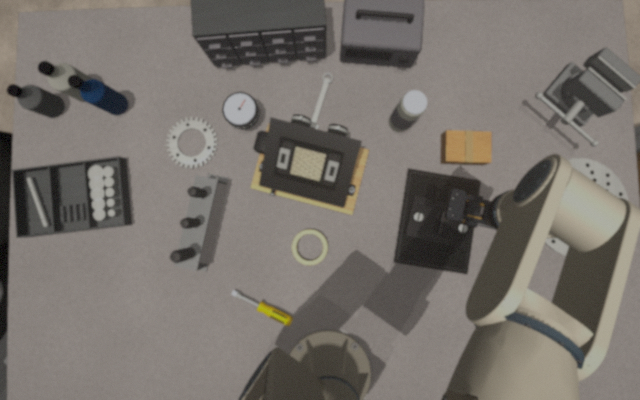

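The cover lies on the mat (scene heads ≈(222,144), (250,166)), and all three drivers are upright in the rack with nothing else moved. Next I'll check flatness and centre more closely.

```bash
python3 - <<'E'
from h import *
import cv2, numpy as np
for n,(x,y,w,h) in (('scene',(172,115,130,95)),('top',(390,160,110,120))):
    im=cv2.imread(f'pics/{n}70.png')[y:y+h,x:x+w]
    im=np.clip(im.astype(float)*3.0,0,255).astype(np.uint8)
    cv2.imwrite(f'pics/{n}70z.png',cv2.resize(im,None,fx=5 if n=='top' else 6,fy=5 if n=='top' else 6,interpolation=cv2.INTER_CUBIC))
a=onz('scene',(222,144),.028);b=onz('scene',(250,166),.028);print(a,b,np.linalg.norm(np.array(a)-np.array(b)),(np.array(a)+b)/2)
E
```

```text
[ 0.41403343 -0.39674208  0.028     ] [ 0.44708531 -0.27043933  0.028     ] 0.13055578328027675 [ 0.43055937 -0.3335907   0.028     ]
```

View pics/scene70z.png

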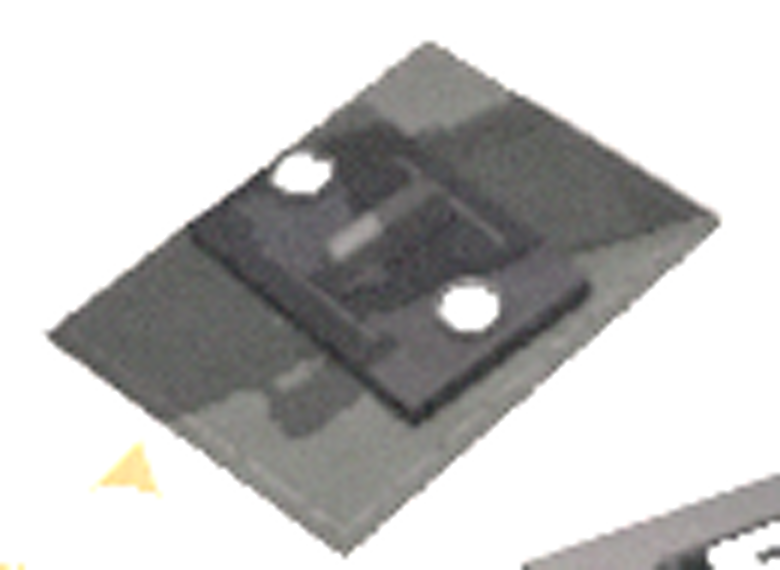

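View pics/top70z.png

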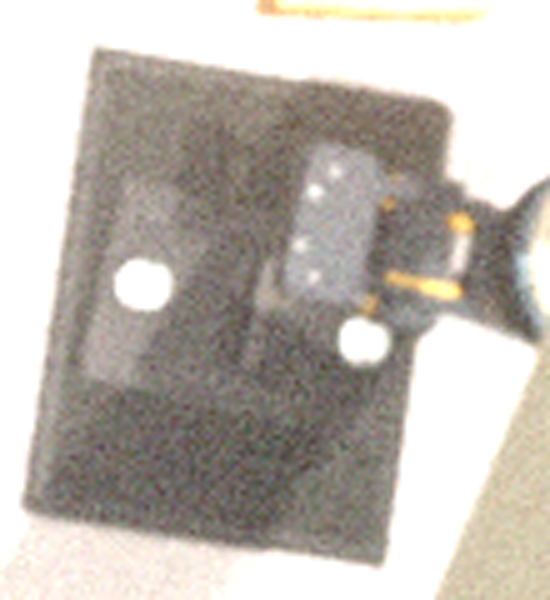

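```bash
python3 - <<'E'
from h import *
import numpy as np
print(tri((222.2,143.8),(462.8,228.4)),tri((250,166),(418.6,216.8)))
s=lambda u,v:(172+u/6,115+v/6)
# cover lid corners, scene: left (-y,+x), bottom (+y,+x), right (+y,-x) ; lid top z .021
for p in ((193,228),(412,408),(590,282)): print(onz('scene',s(*p),.021))
crop('pics/scene70.png','pics/rack70.png',390,170,120,130,4)
E
grep -n "def tri" -A3 h.py
```

```text
(array([ 0.407559  , -0.40109221,  0.020238  ]), [np.float64(0.0008939865966397761), np.float64(0.0008939865966398176)]) (array([ 0.44344217, -0.27305492,  0.02257939]), [np.float64(0.00046092486556906215), np.float64(0.00046092486556989655)])
[ 0.46653836 -0.42793596  0.021     ]
[ 0.51011816 -0.26244601  0.021     ]
[ 0.39966372 -0.22890286  0.021     ]
15:def tri(uv1,uv2,n1="scene",n2="top"):
16-    A=[];b=[]
17-    for n,uv in((n1,uv1),(n2,uv2)):
18-        o,d=ray(n,uv); d=d/np.linalg.norm(d); P=np.eye(3)-np.outer(d,d); A.append(P);b.append(P@o)
```

View pics/rack70.png

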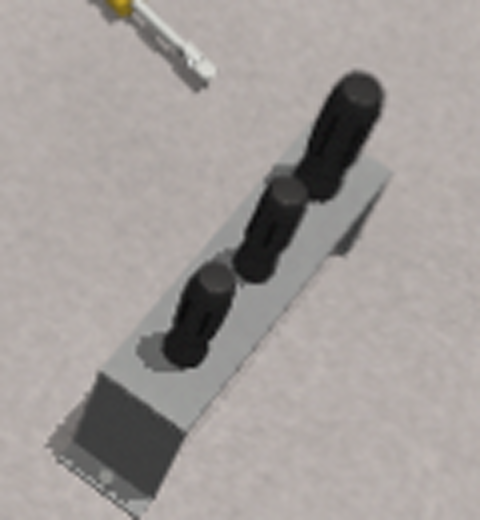

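The crop shows the flat driver (top right, px ≈(475,205)) upright and seated on the plate, with both neighbours upright. The cover's head points come out 20–23 mm up in both views, not raised, with its centre about 5 mm from the mat's centre. Handing in.

```bash
python3 - <<'E'
from h import *
print(r.close_job())
E
```

```text
the job is handed in; nothing more can be done
None
```

I turned both cams anticlockwise to their stops and put the flat-bladed screwdriver back in its hole. I then pulled the cover straight off and let it pivot down flat onto the mat under a light grip. The job was handed in at about 45 s, with the gripper about 25 cm above the mat and touching nothing; no verdict is given.

**Last checks**
- **Cover:** it lies flat and right way up, centred within about 6 mm of the mat's centre.
- **Screwdriver:** it stands upright with its shoulder on the plate, and both neighbouring drivers are in place.
- **Bystanders:** none were seen to have moved.

**What disagreed or fell short**
- **Cam slots:** they measured 86–87° rather than 90°, inside the 8° allowance, and the cover came off freely.
- **Head heights:** the two camera views put the cam heads 20–23 mm above the bench, against about 28 mm expected. I put this down to calibration and pixel error on a coarse measurement. I judged the cover flat from its even, unraised skirt, not from these heights.
- **Yellow driver:** the look-alike fell over near the start, before the arm had touched anything, and I left it there.

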